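# Put the sharpened turning tools away

## Task

The sharpening is finished: put the turning tools away. Press every gouge lying on the bench mat down into a spring clip of the tool rack, one to a clip, with its black sleeve between the clip's two forks and its blade pointing away from the robot, until the handle rests on the saddles and the orange jaw has snapped shut over it; slide every hand scraper up out of the white draining rack and down into a slot of the wooden storage block, cutting edge first and fully home. Any clip, slot and order will do; leave the other things on the bench where they are.

Things in the scene. Friction and masses are not known exactly. Their poses are not given: they have to be found in the camera images.
- seat1 (a point): The tool rack is a fixed wooden board 150 (x) x 220 (y) x 16 mm with three spring clips 72 mm apart; its x points away from the robot, z up; tallest parts 88 mm over the bench. This point, in clip 1 (the one to -y): where the handle's axis lies when a gouge is seated, 52 mm above the bench, midway between the clip's two forks; axes as the rack's (x along the gouge).
- jaw1 (a joint): orange jaw of clip 1 (one hinged part, a prong at each fork), rad: 0 = shut, grows as it swings out to +y, at most 0.45; a spring shuts it. A handle pushed straight down on the sloping prongs forces it open to about 0.12 (some 10 N); when the handle lies on the saddles the jaw snaps shut over it, below 0.05.
- seat2 (a point): the same point of clip 2, the middle one. Each clip has two black forks, 12 mm wide, centred 50 mm before and behind this point in x, open at the top. In each fork: a saddle 11 mm below the axis, a fixed cheek 12.5 mm to -y, and to +y a prong of the orange sprung jaw, whose nose overhangs the seat.
- jaw2 (a joint): orange jaw of clip 2 (one hinged part, a prong at each fork), rad: 0 = shut, grows as it swings out to +y, at most 0.45; a spring shuts it. A handle pushed straight down on the sloping prongs forces it open to about 0.12 (some 10 N); when the handle lies on the saddles the jaw snaps shut over it, below 0.05.
- seat3 (a point): the same point of clip 3, the one to +y. In every clip the flared fork mouths let a handle in up to 4 mm off in y. Between the two forks (|x| below 44 mm) nothing stands higher than 27 mm above the bench, so the fingers can go down there on both sides of the handle.
- jaw3 (a joint): orange jaw of clip 3 (one hinged part, a prong at each fork), rad: 0 = shut, grows as it swings out to +y, at most 0.45; a spring shuts it. A handle pushed straight down on the sloping prongs forces it open to about 0.12 (some 10 N); when the handle lies on the saddles the jaw snaps shut over it, below 0.05.
- gouge1: turning gouge, 300 mm, 180 g: round wooden handle 22 mm thick with a black squared sleeve, 56 long, 26 x 26 mm, bevelled (grip here), brass butt, blue ferrule, 9 mm steel blade. Origin on the axis, middle of the sleeve; x to the blade tip. Butt 103 mm back, ferrule ends 92 and blade 195 mm ahead, balance 18 mm ahead. Lies on the mat, axis 13 mm up, blade away from the robot. May be absent.
- gouge1_tip (a point): blade tip of gouge 1, on its axis
- gouge2: turning gouge, 300 mm, 180 g: round wooden handle 22 mm thick with a black squared sleeve, 56 long, 26 x 26 mm, bevelled (grip here), brass butt, blue ferrule, 9 mm steel blade. Origin on the axis, middle of the sleeve; x to the blade tip. Butt 103 mm back, ferrule ends 92 and blade 195 mm ahead, balance 18 mm ahead. Lies on the mat, axis 13 mm up, blade away from the robot. May be absent.
- gouge2_tip (a point): blade tip of gouge 2, on its axis
- gouge3: turning gouge, 300 mm, 180 g: round wooden handle 22 mm thick with a black squared sleeve, 56 long, 26 x 26 mm, bevelled (grip here), brass butt, blue ferrule, 9 mm steel blade. Origin on the axis, middle of the sleeve; x to the blade tip. Butt 103 mm back, ferrule ends 92 and blade 195 mm ahead, balance 18 mm ahead. Lies on the mat, axis 13 mm up, blade away from the robot. May be absent.
- gouge3_tip (a point): blade tip of gouge 3, on its axis
- scraper1: hand scraper, 120 g: flat steel blade 64 wide (y), 4 thick (x), 56 mm tall, with a grip bar on its top edge, 58 wide (y), 12 mm thick (x), from 54 to 80 mm above the cutting edge. Origin at the middle of the lower (cutting) edge; z points up to the bar. Starts in a slot of the draining rack; grip the bar with the fingers closing along x. Either way round is right. May be absent.
- scraper2: hand scraper, 120 g: flat steel blade 64 wide (y), 4 thick (x), 56 mm tall, with a grip bar on its top edge, 58 wide (y), 12 mm thick (x), from 54 to 80 mm above the cutting edge. Origin at the middle of the lower (cutting) edge; z points up to the bar. Starts in a slot of the draining rack; grip the bar with the fingers closing along x. Either way round is right. May be absent.
- scraper3: hand scraper, 120 g: flat steel blade 64 wide (y), 4 thick (x), 56 mm tall, with a grip bar on its top edge, 58 wide (y), 12 mm thick (x), from 54 to 80 mm above the cutting edge. Origin at the middle of the lower (cutting) edge; z points up to the bar. Starts in a slot of the draining rack; grip the bar with the fingers closing along x. Either way round is right. May be absent.
- drain: white plastic draining rack, fixed, 136 (x) x 88 (y) x 42 mm; origin under its centre. Three slots across y at x = -50, 0, +50 mm, 6 mm wide, 72 mm long, floor 10 mm and walls up to 42 mm above the bench.
- block: wooden storage block, fixed, 144 (x) x 92 (y) x 58 mm; origin under its centre. Three slots across y at x = -50, 0, +50 mm, each 8 mm wide (x), 72 mm long (y) and 42 mm deep: floor 16 mm and mouth 58 mm above the bench.
- cup: small turned wooden bowl, 70 mm across, 45 high; not part of the job, leave it alone. Origin under its centre.
- blank: round wooden bowl blank, 104 mm across, 45 high; not part of the job, leave it alone. Origin under its centre.
- nagura: small yellow dressing stone, 50 x 34 x 24 mm; not part of the job, leave it alone. Origin under its centre.
- oilcan: small aluminium oil bottle with red cap, 40 mm across, 85 high; not part of the job, leave it alone. Origin under its centre.
- mallet: wooden mallet lying on the bench, 225 mm long, 60 high; not part of the job, leave it alone. Origin under its centre.
- caliper: vernier caliper lying flat, 200 mm long; not part of the job, leave it alone. Origin under its centre.
Not all that is in view belongs to the job. Leave any blue look-alike of the scraper2 alone. Leave any purple look-alike of the scraper3 alone.

How it is judged (in metres and radians):
At the end, for the whole second after the job is handed in: Each gouge in a clip: sleeve within 15 mm of the seat lengthwise, 4 mm across and up, 0.08 rad aligned, blade away from the robot, jaw below 0.06 rad. Each scraper edge down in a block slot: within 4 mm of the floor, 6 mm across, 8 mm along, 0.15 rad of upright. All at rest (((x of gouge1 in the frame of seat1 between -0.015 and 0.015 m and y of gouge1 in the frame of seat1 between -0.004 and 0.004 m and z of gouge1 in the frame of seat1 between -0.004 and 0.004 m and x of gouge1_tip in the frame of seat1 above 0.15 m and angle between the x axis of gouge1 and the x axis of seat1, either way round below 0.08 rad and value of joint jaw1 below 0.06 rad) or (x of gouge1 in the frame of seat2 between -0.015 and 0.015 m and y of gouge1 in the frame of seat2 between -0.004 and 0.004 m and z of gouge1 in the frame of seat2 between -0.004 and 0.004 m and x of gouge1_tip in the frame of seat2 above 0.15 m and angle between the x axis of gouge1 and the x axis of seat2, either way round below 0.08 rad and value of joint jaw2 below 0.06 rad) or (x of gouge1 in the frame of seat3 between -0.015 and 0.015 m and y of gouge1 in the frame of seat3 between -0.004 and 0.004 m and z of gouge1 in the frame of seat3 between -0.004 and 0.004 m and x of gouge1_tip in the frame of seat3 above 0.15 m and angle between the x axis of gouge1 and the x axis of seat3, either way round below 0.08 rad and value of joint jaw3 below 0.06 rad)) and linear speed of each of gouge1, gouge2, gouge3, scraper1, scraper2, scraper3 below 0.02 m/s and ((x of gouge2 in the frame of seat1 between -0.015 and 0.015 m and y of gouge2 in the frame of seat1 between -0.004 and 0.004 m and z of gouge2 in the frame of seat1 between -0.004 and 0.004 m and x of gouge2_tip in the frame of seat1 above 0.15 m and angle between the x axis of gouge2 and the x axis of seat1, either way round below 0.08 rad and value of joint jaw1 below 0.06 rad) or (x of gouge2 in the frame of seat2 between -0.015 and 0.015 m and y of gouge2 in the frame of seat2 between -0.004 and 0.004 m and z of gouge2 in the frame of seat2 between -0.004 and 0.004 m and x of gouge2_tip in the frame of seat2 above 0.15 m and angle between the x axis of gouge2 and the x axis of seat2, either way round below 0.08 rad and value of joint jaw2 below 0.06 rad) or (x of gouge2 in the frame of seat3 between -0.015 and 0.015 m and y of gouge2 in the frame of seat3 between -0.004 and 0.004 m and z of gouge2 in the frame of seat3 between -0.004 and 0.004 m and x of gouge2_tip in the frame of seat3 above 0.15 m and angle between the x axis of gouge2 and the x axis of seat3, either way round below 0.08 rad and value of joint jaw3 below 0.06 rad)) and ((x of gouge3 in the frame of seat1 between -0.015 and 0.015 m and y of gouge3 in the frame of seat1 between -0.004 and 0.004 m and z of gouge3 in the frame of seat1 between -0.004 and 0.004 m and x of gouge3_tip in the frame of seat1 above 0.15 m and angle between the x axis of gouge3 and the x axis of seat1, either way round below 0.08 rad and value of joint jaw1 below 0.06 rad) or (x of gouge3 in the frame of seat2 between -0.015 and 0.015 m and y of gouge3 in the frame of seat2 between -0.004 and 0.004 m and z of gouge3 in the frame of seat2 between -0.004 and 0.004 m and x of gouge3_tip in the frame of seat2 above 0.15 m and angle between the x axis of gouge3 and the x axis of seat2, either way round below 0.08 rad and value of joint jaw2 below 0.06 rad) or (x of gouge3 in the frame of seat3 between -0.015 and 0.015 m and y of gouge3 in the frame of seat3 between -0.004 and 0.004 m and z of gouge3 in the frame of seat3 between -0.004 and 0.004 m and x of gouge3_tip in the frame of seat3 above 0.15 m and angle between the x axis of gouge3 and the x axis of seat3, either way round below 0.08 rad and value of joint jaw3 below 0.06 rad)) and ((x of scraper1 in the frame of block between -0.056 and -0.044 m and y of scraper1 in the frame of block between -0.008 and 0.008 m and z of scraper1 in the frame of block between 0.012 and 0.02 m) or (x of scraper1 in the frame of block between -0.006 and 0.006 m and y of scraper1 in the frame of block between -0.008 and 0.008 m and z of scraper1 in the frame of block between 0.012 and 0.02 m) or (x of scraper1 in the frame of block between 0.044 and 0.056 m and y of scraper1 in the frame of block between -0.008 and 0.008 m and z of scraper1 in the frame of block between 0.012 and 0.02 m)) and angle between each of scraper1, scraper2, scraper3's own z axis and vertical below 0.15 rad and ((x of scraper2 in the frame of block between -0.056 and -0.044 m and y of scraper2 in the frame of block between -0.008 and 0.008 m and z of scraper2 in the frame of block between 0.012 and 0.02 m) or (x of scraper2 in the frame of block between -0.006 and 0.006 m and y of scraper2 in the frame of block between -0.008 and 0.008 m and z of scraper2 in the frame of block between 0.012 and 0.02 m) or (x of scraper2 in the frame of block between 0.044 and 0.056 m and y of scraper2 in the frame of block between -0.008 and 0.008 m and z of scraper2 in the frame of block between 0.012 and 0.02 m)) and ((x of scraper3 in the frame of block between -0.056 and -0.044 m and y of scraper3 in the frame of block between -0.008 and 0.008 m and z of scraper3 in the frame of block between 0.012 and 0.02 m) or (x of scraper3 in the frame of block between -0.006 and 0.006 m and y of scraper3 in the frame of block between -0.008 and 0.008 m and z of scraper3 in the frame of block between 0.012 and 0.02 m) or (x of scraper3 in the frame of block between 0.044 and 0.056 m and y of scraper3 in the frame of block between -0.008 and 0.008 m and z of scraper3 in the frame of block between 0.012 and 0.02 m))); the robot touches nothing.
It fails at once if a bystander (small bowl, blank, dressing stone, oil bottle, mallet, caliper) is moved more than 35 mm (distance of any of cup, blank, nagura, oilcan, mallet, caliper from where it was at the start of the episode above 0.035 m).
Of gouge1, gouge2, gouge3 only 2 to 3 are there at a start; the rules pass over those that are not, and their reading is None.
Of scraper1, scraper2, scraper3 only 2 to 3 are there at a start; the rules pass over those that are not, and their reading is None.
At some moment in a run one of gouge1, gouge2, gouge3 may be knocked a few centimetres aside while the robot is not near it.
It also fails if it takes over 210 s, if anything falls off the work surface, if the arm or the gripper's body presses on something with over 40 N, if the wrist force passes 120 N, or if a joint passes its speed limit or range.

## Robot

A 6-joint arm with a two-finger parallel gripper is mounted at the origin on the work surface. World frame = base frame: x ahead of the robot, y to its left, z up, the work surface at z = 0. Lengths are in m, angles in degrees, forces in N, time in s.
With the tool pointing down it reaches from about 0.4 to 0.825 m from the base axis. Payload 7 kg.
Tool frame: the origin (TCP) lies between the finger pads; the fingertips stand 22 mm ahead of it and the grasp point (between the pads) lies 3 mm ahead of it; z points along the fingers, y is the line along which they close (so a half turn about z gives the same grasp; the last joint's range is limited). The gripper opens to 88 mm and grips with 3 to 60 N. Pads are 19 mm wide; open, the fingers measure 130 mm over their backs; the gripper's body (78 mm by 193 mm) begins 47 mm behind the grasp point.
Start: joints at [89.846, 20.546, 0.682, 0, -70.136, -16.507], TCP at [0.194, 0.647, 0.249] pointing down, gripper open.
Joint ranges: [-176.03, 176.03], [-82.01, 121.73], [-58.28, 71.71], [-173.87, 95.51], [-174.79, -0.11], [-173.66, 173.66]. Speed limits (degrees/s): [136.94, 136.94, 172.46, 180, 180, 180].

## Interface

Orientations are given as [roll, pitch, yaw] about the fixed x, y, z axes, in that order (R = Rz(yaw) Ry(pitch) Rx(roll)).
In Python, from plant import r, vision gives the robot as it stands.
- The arm moves only by the shell command python3 -m pendant 'ROWS' [FORCE]. ROWS is JSON, a list that holds one entry, the list of rows, each a list of 7 numbers: the shift along the tool's x, y, z scaled (see below), then the turn, a rotation vector about the tool's x, y, z scaled (see below), then the opening, from -1 (shut) to 1 (fully open). In form: [[[x, y, z, wx, wy, wz, fingers], ...]]. A call has exactly 8 rows; each row shifts and turns the commanded pose from where the row before left it, along the tool's axes as they then stand; what a row does not reach is not made up. The controller multiplies each number of a shift by 20 mm and each number of a turn by 4 degrees. A row lasts 1/10 s, in which the tool goes at most 50 mm and 8.59 degrees, less where a joint would pass 70% of its speed; a pose out of reach is approached as far as the arm can. A call with a number of a shift or a turn outside -1 to 1 is refused whole. A call with a gripper value outside its range is refused whole. The fingers move at their own pace and stop on an object; FORCE is the grip in N (left out, the last holds). Time passes only in rows, so rows that do not move let the fingers close, or fill a call up. It gives the time, the measured TCP pose, the force, the opening and the grip force at its end, in the units of the state.
- r.get_state(): the state, without advancing time (a new reading comes with each control period).
- vision.capture(name): name is "scene" or "top"; returns a dict with "frame" (420x560x3 uint8, blue, green, red), "depth" (420x560 float32, m along the optical axis (not along the pixel's ray), 0 where there is no reading), "camera_matrix" (3x3 intrinsics, pixels), "extrinsics" (4x4, takes a point from world to camera coordinates). Camera axes: x right, y up, looking along -z (the intrinsics and any distortion apply to the point x, -y, -z); pixel columns grow to the right and rows downward; lengths in m; the calibration is good to about 2 mm. A picture is of the moment at which its call begins.
- r.close_job(): hands the job in; it is judged then, once.
The state is a dict: "time_s": time; "joints": joint angles; "qd": joint speeds; "joint_torque": joint torques, N m; "tcp_pos": TCP position; "eef_rot": TCP orientation; "contact_force": force on the tool from outside, world axes, zero at the start; "moment": the same for the moment, N m; "gripper_width": finger opening in m; "gripper_force": force on a finger pad.
Only numpy, scipy, OpenCV 4.12 (cv2) and the standard library are available. Lean on these libraries where they do the work, as an engineer would, in place of code of your own. Each camera call takes 0.05 s, during which the arm holds its last target. There are 200 camera calls.

## Working session

There is one attempt and no reset: what is moved stays moved. The work goes in short steps, Python scripts to look and compute and a shell command to move; the robot and the scene stay as the last step left them, time stands still between calls to the robot, and variables do not carry over. Pictures are saved under pics/ and viewed, at most 14 in all, crops included, and the job is handed in when it is done.

```bash
ls; mkdir -p pics
cat > h.py <<'E'
import numpy as np,cv2
from plant import r,vision
def cap(n):
    c=vision.capture(n); return c
def world(c):
    "per-pixel world points from depth"
    K=np.array(c["camera_matrix"]);E=np.array(c["extrinsics"]);d=c["depth"]
    v,u=np.mgrid[:d.shape[0],:d.shape[1]]
    x=(u-K[0,2])/K[0,0]*d; y=(v-K[1,2])/K[1,1]*d
    p=np.stack([x,-y,-d],-1)
    return (p-E[:3,3])@E[:3,:3]
def plane(c,uv,z):
    "pixels to world points at height z"
    K=np.array(c["camera_matrix"]);E=np.array(c["extrinsics"])
    uv=np.atleast_2d(uv).astype(float)
    d=np.stack([(uv[:,0]-K[0,2])/K[0,0],-(uv[:,1]-K[1,2])/K[1,1],-np.ones(len(uv))],-1)@E[:3,:3]
    o=-E[:3,:3].T@E[:3,3]
    return o+d*((z-o[2])/d[:,2])[:,None]
E
python3 - <<'E'
from h import *
for n in("top","scene"):
    c=cap(n);cv2.imwrite(f"pics/{n}0.png",c["frame"]);np.savez(f"{n}0.npz",**c)
    E=c["extrinsics"];print(n,c["camera_matrix"],-E[:3,:3].T@E[:3,3],E[:3,:3])
print(r.get_state())
E
```

```text
pics
top [[431.87234634   0.         278.75064179]
 [  0.         431.87234634 213.95595919]
 [  0.           0.           1.        ]] [ 0.40249761 -0.03979534  1.34596786] [[-0.01225546 -0.99985574 -0.0117601 ]
 [ 0.99739896 -0.01305908  0.07088558]
 [-0.07102893 -0.01086077  0.99741513]]
scene [[496.62994311   0.         276.65251396]
 [  0.         496.62994311 214.02679257]
 [  0.           0.           1.        ]] [ 1.20070219 -0.83447864  1.07223159] [[ 0.74727848  0.66447605  0.00681605]
 [-0.45926129  0.50902367  0.72799312]
 [ 0.48026446 -0.54714394  0.68555056]]
{'time_s': 0.1, 'joints': array([ 8.98473599e+01,  2.05878041e+01,  6.40967275e-01, -1.80861366e-02,
       -7.01351683e+01, -1.65071890e+01]), 'qd': array([ 0.05685393, -0.12205342,  0.18178553,  0.01252113,  0.0997974 ,
        0.0021558 ]), 'joint_torque': array([-2.35984517e-03, -5.84164023e+01,  2.93752956e+01,  7.01557964e+00,
        1.02195988e-02, -5.52056918e-05]), 'tcp_pos': array([0.19341675, 0.64629328, 0.24772468]), 'eef_rot': array([ 1.79916543e+02, -7.00042804e-03, -1.66659819e+01]), 'contact_force': array([-0.09491455, -0.52709228, -0.44872646]), 'moment': array([-0.01586075, -0.00711562, -0.00527401]), 'gripper_force': 0.0, 'gripper_width': 0.08750545538923679}
```

View pics/top0.png

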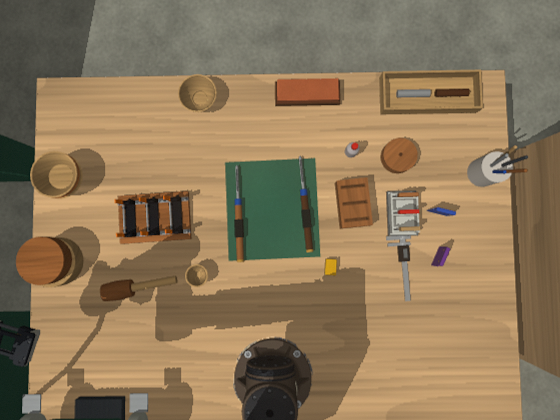

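View pics/scene0.png

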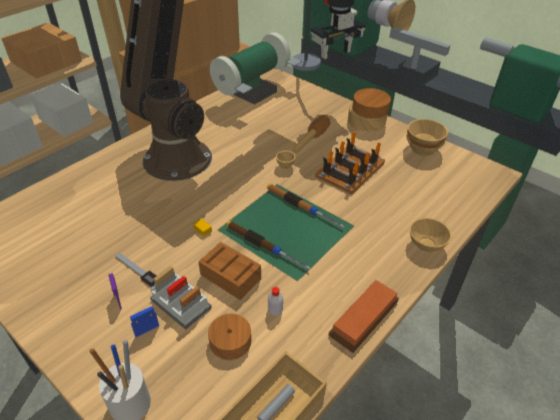

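The top view has robot +x up and +y left. It shows two gouges on the mat at (239,215) and (306,205), the rack at (155,215), the block at (355,203) and the drain at (404,213). Blue and purple look-alikes lie loose at (442,210) and (441,256). I'll zoom in on the drain and rack.

Run:
```python
import cv2,numpy as np
t=cv2.imread("pics/top0.png");s=cv2.imread("pics/scene0.png")
f=lambda a:cv2.resize(a,(390,290),interpolation=cv2.INTER_CUBIC)
im=np.vstack([np.hstack([f(t[180:248,330:430]),f(t[180:250,105:205])]),np.hstack([f(s[235:335,140:270]),f(s[125:195,310:400])])])
cv2.imwrite("pics/z0.png",im)
```

```text
(no output)
```

View pics/z0.png

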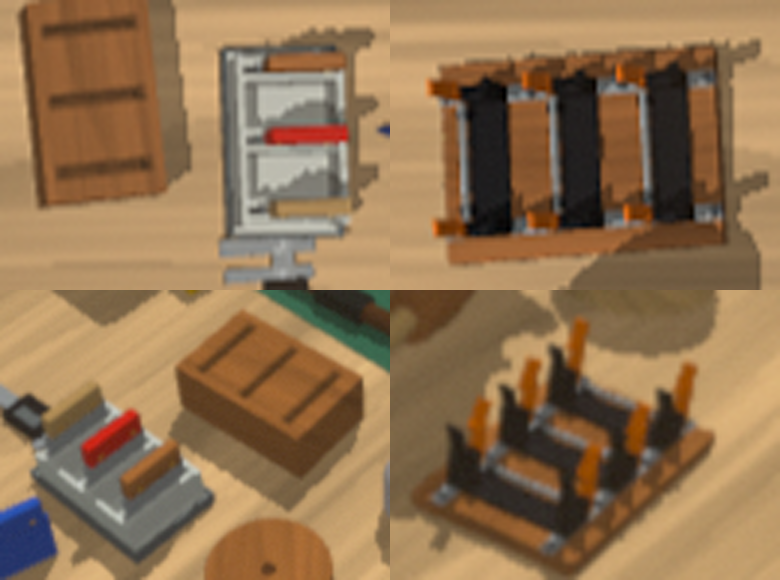

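Three scrapers stand in the drain: brown (far), red (middle) and tan (near). The rack's cheeks are on the −y side and its orange prongs on the +y side, and all clips are empty. Next I measure everything.

```bash
cat > m.py <<'E'
from h import *
np.set_printoptions(precision=4,suppress=True)
def rect(p,ratio=1):
    (c,(w,h),a)=cv2.minAreaRect((p[:,:2]*1000).astype(np.float32)); return np.round(np.array(c)/1000,4),round(w,1),round(h,1),round(a,2)
def big(m):
    n,l,s,_=cv2.connectedComponentsWithStats(m.astype(np.uint8)); return l==1+np.argmax(s[1:,4])
def gouges(c,xr=(.3,.75),yr=(-.15,.22)):
    W=world(c); f=c["frame"]; hsv=cv2.cvtColor(f,cv2.COLOR_BGR2HSV)
    reg=(W[...,0]>xr[0])&(W[...,0]<xr[1])&(W[...,1]>yr[0])&(W[...,1]<yr[1])&(W[...,2]<.05)
    obj=(reg&(W[...,2]>.006)).astype(np.uint8)
    n,l,s,_=cv2.connectedComponentsWithStats(obj)
    for i in range(1,n):
        if s[i,4]<150: continue
        m=l==i; v,u=np.nonzero(m); P=plane(c,np.stack([u,v],-1),.015)
        vx,vy,x0,y0=cv2.fitLine(P[:,:2].astype(np.float32),cv2.DIST_HUBER,0,.001,.001).ravel()
        if vx<0: vx,vy=-vx,-vy
        t=(P[:,:2]-[x0,y0])@[vx,vy]
        k=m&(f.max(-1)<60)&(W[...,2]>.018)
        vk,uk=np.nonzero(k); S=plane(c,np.stack([uk,vk],-1),.024).mean(0) if k.any() else None
        kz=W[k][:,2].mean() if k.any() else 0
        L=np.array([x0,y0]); d=np.array([vx,vy])
        print("gouge px",s[i,4],"line yaw",np.degrees(np.arctan2(vy,vx)),"ends",L+d*t.min(),L+d*t.max(),"len",np.ptp(t),"sleeve",S,"n",k.sum(),"z",kz, "line at sleeve", L+d*((S[:2]-L)@d) if S is not None else "")
E
python3 - <<'E'
from m import *
for n in("top","scene"):
    c=dict(np.load(f"{n}0.npz")); W=world(c); f=c["frame"]; h=cv2.cvtColor(f,cv2.COLOR_BGR2HSV)
    print("==",n)
    X,Y,Z=W[...,0],W[...,1],W[...,2]
    b=(abs(X-.45)<.3)&(abs(Y+.1)<.3)&(Z<.002)&(Z>-.02); print("bench z",np.median(Z[b]))
    gouges(c)
    m=big((abs(X-.45)<.13)&(abs(Y+.27)<.09)&(abs(Z-.058)<.006)&(Y>-.345)); print("block",rect(W[m]),np.median(W[m][:,2]))
    m=big((abs(X-.42)<.12)&(abs(Y+.43)<.08)&(Z>.025)&(Z<.047)); print("drain",rect(W[m]),m.sum(),np.median(W[m][:,2]))
    m=big((abs(X-.42)<.13)&(abs(Y-.35)<.16)&(Z>.010)&(Z<.100)); v,u=np.nonzero(m)
    k=m&(Z<.021); print("rack board",rect(W[k]),k.sum(),"all",rect(W[m]))
    o=m&(h[...,0]<14)&(h[...,1]>190)&(f[...,2]>170)&(Z>.04)
    q,l,s,_=cv2.connectedComponentsWithStats(o.astype(np.uint8),connectivity=4)
    for i in range(1,q):
        if s[i,4]>3: p=W[l==i]; print(" prong",p.mean(0),p.min(0),p.max(0),s[i,4])
    m=(abs(X-.42)<.13)&(abs(Y+.45)<.12)&(Z>.05)&(Z<.12)
    q,l,s,_=cv2.connectedComponentsWithStats(m.astype(np.uint8))
    for i in range(1,q):
        if s[i,4]>15: p=W[l==i]; print(" bar",rect(p),np.median(p[:,2]),p[:,2].max(),s[i,4],f[l==i].mean(0))
E
```

```text
== top
bench z -0.0003797673283521162
gouge px 585 line yaw 4.897324 ends [ 0.3819 -0.1175] [ 0.6808 -0.0919] len 0.30006650401857127 sleeve [ 0.4813 -0.1096  0.024 ] n 158 z 0.025923181554818823 line at sleeve [ 0.4812 -0.109 ]
gouge px 599 line yaw 1.8910723 ends [0.3538 0.0964] [0.6522 0.1063] len 0.2985984888886109 sleeve [0.4554 0.0986 0.024 ] n 137 z 0.026445458956736223 line at sleeve [0.4553 0.0998]
block (array([ 0.5195, -0.2522]), 127.5, 92.8, 5.14) 0.058808218520482694
drain (array([ 0.4884, -0.404 ]), 102.9, 83.9, 0.82) 226 0.041620936104477944
rack board (array([0.4871, 0.3626]), 135.7, 221.4, 3.11) 1905 all (array([0.4862, 0.3624]), 135.8, 222.0, 2.55)
 prong [0.5458 0.3127 0.0876] [0.5435 0.3114 0.0842] [0.5495 0.3135 0.0902] 4
 prong [0.5431 0.3844 0.0871] [0.5388 0.3825 0.0847] [0.5477 0.3852 0.0925] 4
 prong [0.4423 0.3779 0.088 ] [0.4388 0.3757 0.0841] [0.4445 0.3802 0.0922] 4
 bar (array([ 0.5446, -0.4034]), 61.2, 8.6, 88.94) 0.08905161108557522 0.09677394873995972 88 [ 60.5341  97.3409 144.3295]
 bar (array([ 0.497, -0.513]), 59.2, 11.9, 76.01) 0.0793946233156474
[... 1016 characters left out ...]
583]), 139.3, 228.9, 2.7) 883 all (array([0.485 , 0.3583]), 139.3, 228.9, 2.7)
 bar (array([ 0.4433, -0.4098]), 16.3, 64.7, 0.26) 0.07876709887349818 0.09292327020792128 259 [ 70.0772  98.973  117.7761]
 bar (array([ 0.3619, -0.5103]), 11.9, 61.2, 64.97) 0.07823515079829774 0.08441905000271828 120 [119.4167  64.2667 108.3   ]
 bar (array([ 0.494, -0.408]), 64.6, 15.4, 88.05) 0.07919193938538015 0.09395863426036731 266 [ 43.1466  53.4887 131.9774]
 bar (array([ 0.5436, -0.408 ]), 65.7, 12.6, 89.48) 0.07996505379087994 0.09492228002827018 251 [ 55.1514  82.8486 114.0637]
 bar (array([ 0.493 , -0.5189]), 62.9, 16.7, 74.54) 0.07304226222265392 0.08340688226926299 249 [124.3494  66.1446  48.2811]
```

```bash
cat >> m.py <<'E'
def fixtures(c):
    W=world(c); f=c["frame"]; h=cv2.cvtColor(f,cv2.COLOR_BGR2HSV); X,Y,Z=W[...,0],W[...,1],W[...,2]
    cast=lambda m,z: plane(c,np.argwhere(m)[:,::-1],z)
    m=big((abs(X-.52)<.12)&(abs(Y+.25)<.085)&(abs(Z-.058)<.008)); print("block",rect(cast(m,.058)),m.sum())
    mm=cv2.morphologyEx(m.astype(np.uint8),cv2.MORPH_CLOSE,np.ones((5,5)))>0
    mm=cv2.erode(mm.astype(np.uint8),np.ones((7,7)))>0
    g=f.max(-1); s=mm&(g<.6*np.median(g[m])); q,l,st,_=cv2.connectedComponentsWithStats(s.astype(np.uint8))
    for i in range(1,q):
        if st[i,4]>8: print(" slot",cast(l==i,.058).mean(0),rect(cast(l==i,.058)),st[i,4])
    m=big((abs(X-.495)<.1)&(abs(Y+.405)<.07)&(Z>.03)&(Z<.048)); print("drain",rect(cast(m,.042)),m.sum())
    m=(abs(X-.5)<.2)&(abs(Y+.44)<.12)&(Z>(.083 if 1 else 0))&(Z<.12)
    q,l,s,_=cv2.connectedComponentsWithStats(m.astype(np.uint8))
    for i in range(1,q):
        if s[i,4]>25: print(" bar",cast(l==i,.09).mean(0),rect(cast(l==i,.09)),s[i,4],f[l==i].mean(0))
    R=(abs(X-.49)<.12)&(abs(Y-.36)<.15)
    k=R&(Z>.008)&(Z<.022); print("rack board",rect(cast(k,.016)),k.sum(),"depth",rect(W[k]))
    o=R&(h[...,0]<14)&(h[...,1]>185)&(f[...,2]>150)&(Z>.06)
    q,l,s,_=cv2.connectedComponentsWithStats(o.astype(np.uint8),connectivity=4)
    for i in range(1,q):
        if s[i,4]>5: p=W[l==i]; print(" prong",p.mean(0),p.min(0),p.max(0),s[i,4])
E
python3 - <<'E'
from m import *
for n in("top","scene"): print(n); fixtures(dict(np.load(f"{n}0.npz")))
E
```

```text
top
block (array([ 0.5278, -0.2509]), 144.2, 93.9, 5.05) 1324
drain (array([ 0.4974, -0.4031]), 121.2, 84.9, 0.63) 305
 bar [ 0.5467 -0.404   0.09  ] (array([ 0.5468, -0.4036]), 58.3, 8.8, 89.22) 83 [ 59.747   96.9036 145.2048]
 bar [ 0.4971 -0.4034  0.09  ] (array([ 0.4971, -0.4034]), 55.2, 8.8, 89.24) 79 [ 44.5316  55.     173.6962]
 bar [ 0.4473 -0.4041  0.09  ] (array([ 0.4462, -0.4046]), 55.1, 11.6, 89.27) 81 [ 85.6173 124.4568 152.5679]
rack board (array([0.4923, 0.3652]), 199.2, 289.5, 6.19) 2438 depth (array([0.4928, 0.3674]), 200.2, 291.0, 6.19)
 prong [0.5471 0.3126 0.087 ] [0.5435 0.3113 0.0842] [0.5525 0.3136 0.0902] 6
scene
block (array([ 0.526 , -0.2578]), 149.7, 97.7, 5.05) 1393
drain (array([ 0.4966, -0.4102]), 87.0, 128.3, 89.93) 631
 bar [ 0.4456 -0.412   0.09  ] (array([ 0.4465, -0.4122]), 58.3, 16.9, 89.53) 103 [ 73.6893 118.2136 147.4466]
 bar [ 0.4955 -0.4094  0.09  ] (array([ 0.4966, -0.4101]), 17.3, 59.0, 1.13) 109 [ 28.367   41.8899 170.578 ]
 bar [ 0.5456 -0.4106  0.09  ] (array([ 0.5469, -0.411 ]), 17.5, 58.7, 0.76) 117 [ 49.8376  91.3932 139.6068]
rack board (array([0.4932, 0.3547]), 154.0, 233.3, 3.07) 1180 depth (array([0.4906, 0.359 ]), 151.9, 229.3, 3.19)
```

```bash
cat > go.py <<'E'
import sys,numpy as np
from scipy.spatial.transform import Rotation as Ro
from plant import r
np.set_printoptions(precision=3,suppress=True)
a=list(map(float,sys.argv[1:5])); s=r.get_state()
Rc=Ro.from_euler('xyz',s["eef_rot"],degrees=True); Rt=Ro.from_euler('xyz',[180,0,a[3]],degrees=True)
w=np.degrees((Rc.inv()*Rt).as_rotvec())/4
print("turn first",w,"then shift",Rt.inv().apply(np.array(a[:3])-s["tcp_pos"])/.02, "| shift in current axes",Rc.inv().apply(np.array(a[:3])-s["tcp_pos"])/.02)
print("t",s["time_s"],"tcp",s["tcp_pos"],s["eef_rot"],"F",s["contact_force"],"w",s["gripper_width"],s["gripper_force"],"j",s["joints"])
E
python3 go.py .454 .0965 .12 1.9
```

```text
turn first [ 0.021  0.002 -4.641] then shift [12.111 27.907  6.386] | shift in current axes [20.365 22.589  6.422]
t 0.1 tcp [0.193 0.646 0.248] [179.917  -0.007 -16.666] F [-0.095 -0.527 -0.449] w 0.08750545538923679 0.0 j [ 89.847  20.588   0.641  -0.018 -70.135 -16.507]
```

```bash
python3 -m pendant '[[[0,0,0,0,0,-1,0.4],[0,0,0,0,0,-1,0.4],[0,0,0,0,0,-1,0.4],[0,0,0,0,0,-1,0.4],[0,0,0,0,0,-0.64,0.4],[0.4,1,0,0,0,0,0.4],[0.4,1,0,0,0,0,0.4],[0.4,1,0,0,0,0,0.4]]]'
python3 -m pendant '[[[0.4,1,0,0,0,0,0.4],[0.4,1,0,0,0,0,0.4],[0.4,1,0,0,0,0,0.4],[0.4,1,0,0,0,0,0.4],[0.4,1,0,0,0,0,0.4],[0.4,1,0,0,0,0,0.4],[0.4,1,0,0,0,0,0.4],[0.4,1,0,0,0,0,0.4]]]'
python3 -m pendant '[[[0.4,1,0.1,0,0,0,0.4],[0.4,1,0.1,0,0,0,0.4],[0.4,1,0.1,0,0,0,0.4],[0.4,1,0.1,0,0,0,0.4],[0.4,1,0.1,0,0,0,0.4],[0.4,1,0.1,0,0,0,0.4],[0.4,1,0.1,0,0,0,0.4],[0.4,1,0.1,0,0,0,0.4]]]'
python3 -m pendant '[[[0.5,1,0.5,0,0,0,0.4],[0.5,1,0.5,0,0,0,0.4],[0.5,1,0.5,0,0,0,0.4],[0.5,1,0.5,0,0,0,0.4],[0.5,1,0.5,0,0,0,0.4],[0.5,1,0.5,0,0,0,0.4],[0.5,1,0.5,0,0,0,0.4],[0.5,1,0.5,0,0,0,0.4]]]'
python3 go.py .454 .0965 .027 1.9
python3 - <<'E'
from m import *
c=cap("scene"); gouges(c)
E
```

```text
time_s: 0.9
tcp_pos: [0.2196, 0.5865, 0.2478]
eef_rot: [179.9, 0.0, 1.9]
contact_force: [0.3, -0.0, -0.1]
gripper_width: 0.0614
gripper_force: 0.0
time_s: 1.7
tcp_pos: [0.2894, 0.4281, 0.2486]
eef_rot: [-180.0, -0.0, 1.9]
contact_force: [0.1, 1.2, 0.2]
gripper_width: 0.0614
gripper_force: 0.0
time_s: 2.5
tcp_pos: [0.3585, 0.2701, 0.2323]
eef_rot: [-180.0, 0.0, 1.9]
contact_force: [1.0, 1.0, 0.3]
gripper_width: 0.0613
gripper_force: 0.0
time_s: 3.3
tcp_pos: [0.4435, 0.1129, 0.1521]
eef_rot: [-180.0, -0.0, 1.9]
contact_force: [-0.1, 0.5, -0.2]
gripper_width: 0.0614
gripper_force: 0.0
turn first [-0.001 -0.002 -0.001] then shift [0.498 0.835 6.257] | shift in current axes [0.498 0.835 6.257]
t 3.3 tcp [0.443 0.113 0.152] [-179.996   -0.007    1.896] F [-0.124  0.498 -0.205] w 0.06138987920091501 0.0 j [ 39.058   5.112 -33.585   0.002 -51.295  52.837]
gouge px 514 line yaw 1.5577343 ends [0.3449 0.0922] [0.6472 0.1004] len 0.3023827316841841 sleeve [0.4526 0.0924 0.024 ] n 104 z 0.024684591078381397 line at sleeve [0.4526 0.0951]
gouge px 604 line yaw 4.6341906 ends [ 0.3734 -0.1214] [ 0.675 -0.097] len 0.30259208431686063 sleeve [ 0.4842 -0.1134  0.024 ] n 171 z 0.024179349066769735 line at sleeve [ 0.4841 -0.1125]
```

```bash
python3 -m pendant '[[[0.5,0.83,1,0,0,0,0.4],[0,0,1,0,0,0,0.4],[0,0,1,0,0,0,0.4],[0,0,1,0,0,0,0.4],[0,0,1,0,0,0,0.4],[0,0,0.7,0,0,0,0.4],[0,0,0.5,0,0,0,0.4],[0,0,0,0,0,0,0.4]]]' 45
python3 -m pendant '[[[0,0,0,0,0,0,-1],[0,0,0,0,0,0,-1],[0,0,0,0,0,0,-1],[0,0,0,0,0,0,-1],[0,0,0,0,0,0,-1],[0,0,0,0,0,0,-1],[0,0,0,0,0,0,-1],[0,0,0,0,0,0,-1]]]'
```

```text
time_s: 4.15
tcp_pos: [0.4531, 0.0974, 0.0275]
eef_rot: [179.9, 0.1, 1.9]
contact_force: [-0.1, 0.1, 0.5]
gripper_width: 0.0614
gripper_force: 0.0
time_s: 4.95
tcp_pos: [0.454, 0.0985, 0.0289]
eef_rot: [-180.0, -0.0, 1.9]
contact_force: [-1.5, -0.3, 6.4]
gripper_width: 0.026
gripper_force: 45.0
```

```bash
python3 -m pendant '[[[0,0,-0.4,0,0,0,-1],[0,0,-0.8,0,0,0,-1],[0,0,-1,0,0,0,-1],[0,0,-1,0,0,0,-1],[0,0,-1,0,0,0,-1],[0,0,-1,0,0,0,-1],[0,0,-1,0,0,-0.28,-1],[0,-0.5,-1,0,0,0,-1]]]'
python3 -m pendant '[[[0,-1,0,0,0,0,-1],[0,-1,0,0,0,0,-1],[0,-1,0,0,0,0,-1],[0,-1,0,0,0,0,-1],[0,-1,0,0,0,0,-1],[0,-1,0,0,0,0,-1],[0,-1,0,0,0,0,-1],[0,-1,0,0,0,0,-1]]]'
python3 -m pendant '[[[0,-1,0,0,0,0,-1],[0,-1,0,0,0,0,-1],[0,-1,0,0,0,0,-1],[0,-1,0,0,0,0,-1],[0,-1,0,0,0,0,-1],[0,-1,0,0,0,0,-1],[0,-1,0,0,0,0,-1],[0,-1,0,0,0,0,-1]]]'
python3 go.py .487 .4324 .14 3
python3 - <<'E'
from h import *
for n in("top","scene"):
    c=cap(n);cv2.imwrite(f"pics/{n}1.png",c["frame"]);np.savez(f"{n}1.npz",**c)
t=cv2.imread("pics/top1.png");s=cv2.imread("pics/scene1.png")
cv2.imwrite("pics/z1.png",np.hstack([cv2.resize(t[110:260,80:210],(390,450)),cv2.resize(s[90:240,290:420],(390,450))]))
E
```

```text
time_s: 5.75
tcp_pos: [0.4526, 0.1076, 0.1735]
eef_rot: [180.0, 0.0, 3.0]
contact_force: [0.1, 0.4, -2.2]
gripper_width: 0.0258
gripper_force: 45.0
time_s: 6.55
tcp_pos: [0.4446, 0.2691, 0.1726]
eef_rot: [180.0, 0.0, 3.0]
contact_force: [1.0, 0.0, -1.7]
gripper_width: 0.0259
gripper_force: 45.0
time_s: 7.35
tcp_pos: [0.4364, 0.4296, 0.1725]
eef_rot: [180.0, 0.0, 3.0]
contact_force: [0.1, 0.5, -1.7]
gripper_width: 0.0256
gripper_force: 45.0
turn first [0.001 0.    0.005] then shift [ 2.536 -0.009  1.624] | shift in current axes [ 2.536 -0.008  1.624]
t 7.35 tcp [0.436 0.43  0.172] [179.994   0.001   3.021] F [ 0.071  0.546 -1.698] w 0.025624014071687608 44.99817499764532 j [ 62.806  18.04  -13.472   0.002 -58.493  30.214]
```

View pics/z1.png

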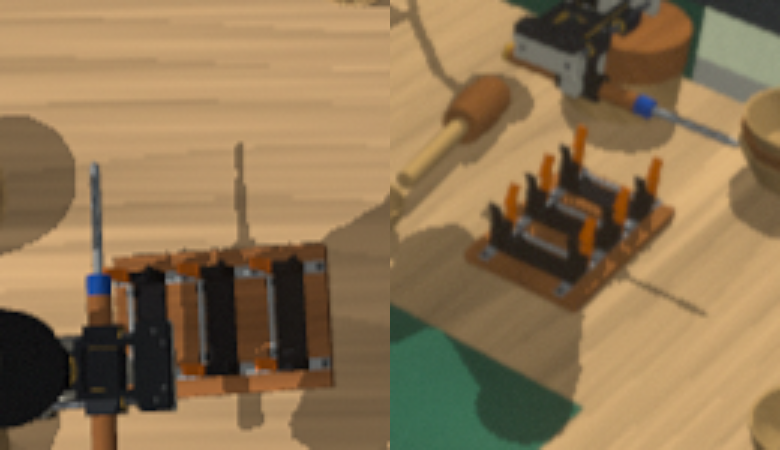

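The gouge is held level beside clip 3. It now serves as a calibration target, since its axis is known from the TCP, and I compare it against the rack board in both cameras.

Run:
```python
from m import *
for n in("top","scene"):
    c=dict(np.load(f"{n}1.npz")); f=c["frame"]; h=cv2.cvtColor(f,cv2.COLOR_BGR2HSV); W=world(c)
    b=(h[...,0]>105)&(h[...,0]<125)&(h[...,1]>150)&(f[...,0]>90)&(W[...,2]>.1); b[:,:]&=(W[...,1]>.3)
    b=big(b); P=plane(c,np.argwhere(b)[:,::-1],.160); print(n,"ferrule cast",P.mean(0),"depth xyz",W[b].mean(0),b.sum())
    x=.81-.0; yaw=np.radians(3.02); t=(P.mean(0)[0]-.4364)/np.cos(yaw); print(" predicted y there",.4296+t*np.sin(yaw),"t",t)
    c=dict(np.load(f"{n}0.npz"));W=world(c);X,Y,Z=W[...,0],W[...,1],W[...,2]
    k=big((abs(X-.49)<.088)&(abs(Y-.36)<.125)&(Z>.009)&(Z<.021)); P=plane(c,np.argwhere(k)[:,::-1],.016); print(" board",rect(P),rect(W[k]))
```

```text
top ferrule cast [0.5194 0.4355 0.16  ] depth xyz [0.5187 0.4328 0.1666] 33
 predicted y there 0.43397880508030034 t 0.08311366175890804
 board (array([0.4945, 0.3619]), 150.0, 221.4, 3.32) (array([0.4946, 0.3623]), 150.6, 220.2, 3.11)
scene ferrule cast [0.5151 0.4336 0.16  ] depth xyz [0.5172 0.4296 0.1629] 22
 predicted y there 0.4337500873531637 t 0.07877239343047275
 board (array([0.4932, 0.3547]), 154.0, 233.3, 3.07) (array([0.4906, 0.359 ]), 151.9, 229.3, 3.19)
```

```bash
python3 -m pendant '[[[1,0,0,0,0,0,-1],[1,0,0,0,0,0,-1],[0.68,0,0,0,0,0,-1],[0,0,1,0,0,0,-1],[0,0,1,0,0,0,-1],[0,0,0.6,0,0,0,-1],[0,0,0,0,0,0,-1],[0,0,0,0,0,0,-1]]]' 58
python3 go.py .490 .4324 .0675 3.1
python3 - <<'E'
from h import *
for n in("top","scene"):
    c=cap(n);cv2.imwrite(f"pics/{n}2.png",c["frame"]);np.savez(f"{n}2.npz",**c)
t=cv2.imread("pics/top2.png");s=cv2.imread("pics/scene2.png")
cv2.imwrite("pics/z2.png",np.hstack([cv2.resize(t[150:250,80:190],(396,360)),cv2.resize(s[110:210,310:420],(396,360))]))
E
```

```text
time_s: 8.25
tcp_pos: [0.4903, 0.4309, 0.121]
eef_rot: [180.0, -0.0, 3.0]
contact_force: [0.6, 0.4, -0.6]
gripper_width: 0.0254
gripper_force: 58.0
turn first [ 0.003 -0.005 -0.017] then shift [-0.009 -0.074  2.674] | shift in current axes [-0.01  -0.074  2.674]
t 8.25 tcp [0.49  0.431 0.121] [179.989  -0.02    3.034] F [ 0.625  0.353 -0.627] w 0.02541548788926655 57.998605277971365 j [ 58.416  24.26  -11.411   0.028 -54.327  34.601]
```

View pics/z2.png

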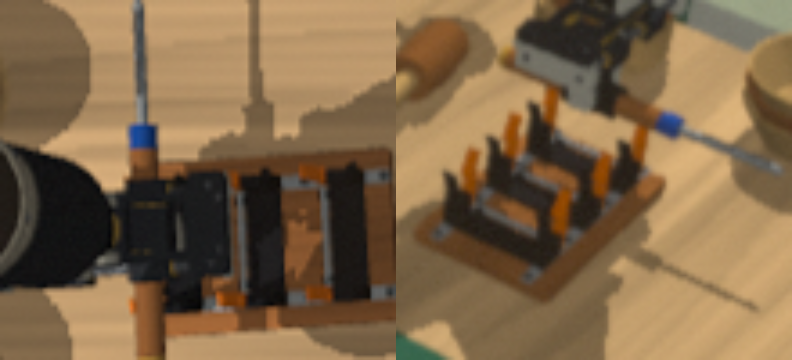

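The gouge is over clip 3's forks in both views, with the near fork visible beneath the handle. I press down slowly.

```bash
python3 -m pendant '[[[0,-0.05,0.4,0,0,0,-1],[0,0,0.4,0,0,0,-1],[0,0,0.3,0,0,0,-1],[0,0,0.25,0,0,0,-1],[0,0,0.2,0,0,0,-1],[0,0,0.15,0,0,0,-1],[0,0,0.15,0,0,0,-1],[0,0,0,0,0,0,-1]]]'
python3 -m pendant '[[[0,0,0.1,0,0,0,-1],[0,0,0.1,0,0,0,-1],[0,0,0.1,0,0,0,-1],[0,0,0.1,0,0,0,-1],[0,0,0.1,0,0,0,-1],[0,0,0.1,0,0,0,-1],[0,0,0.1,0,0,0,-1],[0,0,0,0,0,0,-1]]]'
```

```text
time_s: 9.15
tcp_pos: [0.4903, 0.4315, 0.0838]
eef_rot: [180.0, -0.0, 3.0]
contact_force: [2.1, -2.2, -0.3]
gripper_width: 0.0255
gripper_force: 58.0
time_s: 9.95
tcp_pos: [0.49, 0.4324, 0.0692]
eef_rot: [-180.0, -0.0, 3.0]
contact_force: [0.2, 5.0, -2.3]
gripper_width: 0.0251
gripper_force: 58.0
```

```bash
python3 -m pendant '[[[0,0,0.05,0,0,0,-1],[0,0,0.05,0,0,0,-1],[0,0,0.05,0,0,0,-1],[0,0,0,0,0,0,-1],[0,0,0,0,0,0,-1],[0,0,0,0,0,0,-1],[0,0,0,0,0,0,-1],[0,0,0,0,0,0,-1]]]'
python3 -m pendant '[[[0,0,0.05,0,0,0,-1],[0,0,0.05,0,0,0,-1],[0,0,0,0,0,0,-1],[0,0,0,0,0,0,-1],[0,0,0,0,0,0,-1],[0,0,0,0,0,0,-1],[0,0,0,0,0,0,-1],[0,0,0,0,0,0,-1]]]'
```

```text
time_s: 10.75
tcp_pos: [0.4901, 0.4324, 0.0678]
eef_rot: [-179.9, -0.1, 3.0]
contact_force: [-3.9, 3.7, 7.0]
gripper_width: 0.0257
gripper_force: 58.0
time_s: 11.55
tcp_pos: [0.4901, 0.4324, 0.0677]
eef_rot: [-179.9, -0.1, 3.1]
contact_force: [-7.6, 0.9, 19.9]
gripper_width: 0.0255
gripper_force: 58.0
```

```bash
python3 -m pendant '[[[0,0,-0.08,0,0,0,-0.1],[0,0,0,0,0,0,-0.1],[0,0,0,0,0,0,-0.1],[0,0,0,0,0,0,-0.1],[0,0,0,0,0,0,-0.1],[0,0,-0.3,0,0,0,-0.1],[0,0,-0.6,0,0,0,-0.1],[0,0,-1,0,0,0,-0.1]]]'
python3 -m pendant '[[[0,0,-1,0,0,0,0.3],[0,0,-1,0,0,0,0.3],[0,0.5,-1,0,0,0,0.3],[0,1,-1,0,0,0,0.3],[0,1,-0.5,0,0,0,0.3],[0,1,0,0,0,0,0.3],[0,1,0,0,0,0,0.3],[0,1,0,0,0,0,0.3]]]'
python3 -m pendant '[[[0,1,0,0,0,0,0.3],[0,1,0,0,0,0,0.3],[0,1,0,0,0,0,0.3],[0,1,0,0,0,0,0.3],[0,1,0,0,0,0,0.3],[0,1,0,0,0,0,0.3],[0,1,0,0,0,0,0.3],[0,1,0,0,0,0,0.3]]]'
python3 - <<'E'
from m import *
for n in("top","scene"):
    c=cap(n);cv2.imwrite(f"pics/{n}3.png",c["frame"]);np.savez(f"{n}3.npz",**c); gouges(c)
t=cv2.imread("pics/top3.png");s=cv2.imread("pics/scene3.png")
cv2.imwrite("pics/z3.png",np.hstack([cv2.resize(t[150:250,80:190],(396,360)),cv2.resize(s[110:210,310:420],(396,360))]))
E
```

```text
time_s: 12.35
tcp_pos: [0.4896, 0.4312, 0.1042]
eef_rot: [179.9, 0.1, 3.0]
contact_force: [1.3, 0.3, 0.6]
gripper_width: 0.0396
gripper_force: 0.0
time_s: 13.15
tcp_pos: [0.4953, 0.3197, 0.1932]
eef_rot: [179.9, 0.1, 3.0]
contact_force: [0.0, -0.4, -0.3]
gripper_width: 0.0569
gripper_force: 0.0
time_s: 13.95
tcp_pos: [0.5042, 0.1605, 0.1942]
eef_rot: [-180.0, -0.0, 3.0]
contact_force: [-0.0, 0.6, -0.5]
gripper_width: 0.0574
gripper_force: 0.0
gouge px 585 line yaw 4.852836 ends [ 0.3819 -0.1173] [ 0.6809 -0.0919] len 0.30006370716616193 sleeve [ 0.4864 -0.1079  0.024 ] n 192 z 0.025245419096224492 line at sleeve [ 0.4865 -0.1084]
gouge px 610 line yaw 4.6061645 ends [ 0.3734 -0.1215] [ 0.675  -0.0972] len 0.3025969470631246 sleeve [ 0.485  -0.1139  0.024 ] n 170 z 0.024043125412730074 line at sleeve [ 0.4848 -0.1125]
```

View pics/z3.png

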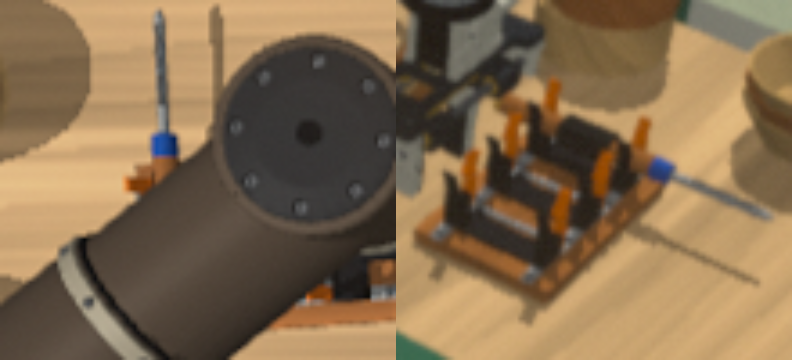

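```bash
python3 go.py .485 -.1095 .0275 4.75
python3 -m pendant '[[[-0.1,1,0,0,0,-0.44,0.4],[-0.1,1,0,0,0,0,0.4],[-0.1,1,0,0,0,0,0.4],[-0.1,1,0,0,0,0,0.4],[-0.1,1,0,0,0,0,0.4],[-0.1,1,0,0,0,0,0.4],[-0.1,1,0.5,0,0,0,0.4],[-0.1,1,0.5,0,0,0,0.4]]]'
python3 -m pendant '[[[-0.1,1,1,0,0,0,0.4],[-0.1,1,1,0,0,0,0.4],[0,1,1,0,0,0,0.4],[0,1,0.5,0,0,0,0.4],[0,0.6,0.3,0,0,0,0.4],[0,0.3,0,0,0,0,0.4],[0,0,0,0,0,0,0.4],[0,0,0,0,0,0,0.4]]]'
python3 go.py .485 -.1095 .0275 4.75
python3 - <<'E'
from m import *
for n in("top","scene"):
    c=cap(n);gouges(c)
E
```

```text
turn first [ 0.001  0.004 -0.46 ] then shift [-2.059 13.329  8.338] | shift in current axes [-1.628 13.387  8.339]
t 14.05 tcp [0.504 0.16  0.194] [179.995   0.015   2.91 ] F [ 0.775  0.261 -0.845] w 0.05669825842085695 0.0 j [ 38.839   9.317 -22.173  -0.005 -58.526  54.074]
time_s: 14.85
tcp_pos: [0.5012, 0.0006, 0.1743]
eef_rot: [-180.0, -0.1, 4.8]
contact_force: [0.6, 1.6, -0.9]
gripper_width: 0.0613
gripper_force: 0.0
time_s: 15.65
tcp_pos: [0.5056, -0.0963, 0.0989]
eef_rot: [-180.0, -0.1, 4.8]
contact_force: [1.7, -0.2, 0.3]
gripper_width: 0.0614
gripper_force: 0.0
turn first [-0.001 -0.019  0.008] then shift [-1.082  0.573  3.568] | shift in current axes [-1.087  0.573  3.566]
t 15.65 tcp [ 0.506 -0.096  0.099] [-179.996   -0.074    4.783] F [ 1.678 -0.243  0.304] w 0.06137706715757697 0.0 j [ 11.099  14.285 -30.558   0.006 -45.083  83.68 ]
gouge px 240 line yaw 5.689099 ends [ 0.3792 -0.1182] [ 0.4757 -0.1086] len 0.09701110679700509 sleeve [ 0.4653 -0.1097  0.024 ] n 51 z 0.026362717727930543 line at sleeve [ 0.4653 -0.1096]
gouge px 606 line yaw 4.749383 ends [ 0.3735 -0.1222] [ 0.675  -0.0972] len 0.3025713339469902 sleeve [ 0.4875 -0.1142  0.024 ] n 143 z 0.024341988254440592 line at sleeve [ 0.4873 -0.1128]
```

Unmoved, so I descend and grip.

```bash
python3 -m pendant '[[[-1,0.57,0.3,0,0,0,0.4],[-0.08,0,1,0,0,0,0.4],[0,0,1,0,0,0,0.4],[0,0,0.7,0,0,0,0.4],[0,0,0.4,0,0,0,0.4],[0,0,0.15,0,0,0,0.4],[0,0,0,0,0,0,0.4],[0,0,0,0,0,0,0.4]]]' 58
python3 -m pendant '[[[0,0,0,0,0,0,-1],[0,0,0,0,0,0,-1],[0,0,0,0,0,0,-1],[0,0,0,0,0,0,-1],[0,0,0,0,0,0,-1],[0,0,0,0,0,0,-1],[0,0,0,0,0,0,-1],[0,0,0,0,0,0,-1]]]'
python3 -m pendant '[[[0,0,-0.4,0,0,0,-1],[0,0,-0.8,0,0,0,-1],[0,0,-1,0,0,0,-1],[0,0,-1,0,0,0,-1],[0,0,-1,0,0,0,-1],[0,0,-1,0,0,0,-1],[0,0,-1,0,0,0.4,-1],[0,-0.5,-1,0,0,0,-1]]]'
python3 go.py .498 .2886 .17 3.1
```

```text
time_s: 16.55
tcp_pos: [0.4851, -0.1096, 0.0278]
eef_rot: [180.0, -0.1, 4.8]
contact_force: [0.5, 0.6, -0.1]
gripper_width: 0.0609
gripper_force: 0.0
time_s: 17.35
tcp_pos: [0.4846, -0.1099, 0.0272]
eef_rot: [180.0, -0.0, 4.8]
contact_force: [-0.7, 0.1, 0.2]
gripper_width: 0.0254
gripper_force: 58.0
time_s: 18.15
tcp_pos: [0.4834, -0.1002, 0.1722]
eef_rot: [-180.0, 0.0, 3.1]
contact_force: [1.1, 1.2, -1.4]
gripper_width: 0.0251
gripper_force: 58.0
turn first [-0.001  0.007 -0.008] then shift [  1.779 -19.374   0.109] | shift in current axes [  1.769 -19.375   0.11 ]
t 18.15 tcp [ 0.483 -0.1    0.172] [-179.996    0.03     3.069] F [ 1.073  1.19  -1.427] w 0.025061218627472515 57.99765286343245 j [ 11.139   7.291 -27.916  -0.01  -54.822  81.935]
```

```bash
python3 -m pendant '[[[0.1,-1,0,0,0,0,-1],[0.1,-1,0,0,0,0,-1],[0.1,-1,0,0,0,0,-1],[0.1,-1,0,0,0,0,-1],[0.1,-1,0,0,0,0,-1],[0.1,-1,0,0,0,0,-1],[0.1,-1,0,0,0,0,-1],[0.1,-1,0,0,0,0,-1]]]'
python3 -m pendant '[[[0.1,-1,0,0,0,0,-1],[0.1,-1,0,0,0,0,-1],[0.1,-1,0,0,0,0,-1],[0.1,-1,0,0,0,0,-1],[0.1,-1,0,0,0,0,-1],[0.1,-1,0,0,0,0,-1],[0.1,-1,0,0,0,0,-1],[0.1,-1,0,0,0,0,-1]]]'
python3 -m pendant '[[[0.1,-1,0,0,0,0,-1],[0,-1,0,0,0,0,-1],[0,-0.9,0,0,0,0,-1],[0,-0.4,0,0,0,0,-1],[0,0,1,0,0,0,-1],[0,0,1,0,0,0,-1],[0,0,0.6,0,0,0,-1],[0,0,0,0,0,0,-1]]]'
python3 go.py .498 .2886 .084 3.1
```

```text
time_s: 18.95
tcp_pos: [0.4906, 0.0615, 0.1714]
eef_rot: [-180.0, 0.0, 3.2]
contact_force: [0.4, -0.2, -1.8]
gripper_width: 0.0256
gripper_force: 58.0
time_s: 19.75
tcp_pos: [0.498, 0.2225, 0.1713]
eef_rot: [180.0, 0.0, 3.2]
contact_force: [-0.1, 0.1, -2.5]
gripper_width: 0.0258
gripper_force: 58.0
time_s: 20.55
tcp_pos: [0.4957, 0.2866, 0.1174]
eef_rot: [179.9, 0.2, 3.2]
contact_force: [-0.3, 0.3, -1.3]
gripper_width: 0.0256
gripper_force: 58.0
turn first [0.034 0.038 0.014] then shift [ 0.122 -0.091  1.671] | shift in current axes [ 0.126 -0.095  1.67 ]
t 20.55 tcp [0.496 0.287 0.117] [179.864   0.153   3.155] F [-0.285  0.334 -1.277] w 0.025599197379138388 57.99790473312896 j [ 49.6    17.949 -21.989  -0.023 -50.267  43.57 ]
```

```bash
python3 -m pendant '[[[0.12,-0.09,0.3,0,0,0,-1],[0,0,0.4,0,0,0,-1],[0,0,0.3,0,0,0,-1],[0,0,0.25,0,0,0,-1],[0,0,0.2,0,0,0,-1],[0,0,0.15,0,0,0,-1],[0,0,0,0,0,0,-1],[0,0,0,0,0,0,-1]]]'
python3 -m pendant '[[[0,0,0.1,0,0,0,-1],[0,0,0.1,0,0,0,-1],[0,0,0.1,0,0,0,-1],[0,0,0.1,0,0,0,-1],[0,0,0.1,0,0,0,-1],[0,0,0.1,0,0,0,-1],[0,0,0.1,0,0,0,-1],[0,0,0,0,0,0,-1]]]'
python3 -m pendant '[[[0,0,0.05,0,0,0,-1],[0,0,0.05,0,0,0,-1],[0,0,0.05,0,0,0,-1],[0,0,0.05,0,0,0,-1],[0,0,0,0,0,0,-1],[0,0,0,0,0,0,-1],[0,0,0,0,0,0,-1],[0,0,0,0,0,0,-1]]]'
```

```text
time_s: 21.35
tcp_pos: [0.4988, 0.289, 0.0872]
eef_rot: [180.0, 0.0, 3.2]
contact_force: [0.9, -2.4, -0.9]
gripper_width: 0.0256
gripper_force: 58.0
time_s: 22.15
tcp_pos: [0.4984, 0.2889, 0.0724]
eef_rot: [179.9, 0.1, 3.2]
contact_force: [1.0, -3.8, -4.4]
gripper_width: 0.0258
gripper_force: 58.0
time_s: 22.95
tcp_pos: [0.4987, 0.2894, 0.069]
eef_rot: [-180.0, 0.0, 3.2]
contact_force: [-0.0, -2.7, -7.2]
gripper_width: 0.0252
gripper_force: 58.0
```

```bash
python3 -m pendant '[[[0,0,0.05,0,0,0,-1],[0,0,0.05,0,0,0,-1],[0,0,0,0,0,0,-1],[0,0,0,0,0,0,-1],[0,0,0,0,0,0,-1],[0,0,0,0,0,0,-1],[0,0,0,0,0,0,-1],[0,0,0,0,0,0,-1]]]'
python3 -m pendant '[[[0,0,0.05,0,0,0,-1],[0,0,0.05,0,0,0,-1],[0,0,0,0,0,0,-1],[0,0,0,0,0,0,-1],[0,0,0,0,0,0,-1],[0,0,0,0,0,0,-1],[0,0,0,0,0,0,-1],[0,0,0,0,0,0,-1]]]'
```

```text
time_s: 23.75
tcp_pos: [0.4991, 0.2897, 0.0674]
eef_rot: [-180.0, -0.0, 3.2]
contact_force: [-0.2, 0.3, -2.2]
gripper_width: 0.0254
gripper_force: 58.0
time_s: 24.55
tcp_pos: [0.4991, 0.2897, 0.0661]
eef_rot: [-180.0, -0.1, 3.2]
contact_force: [-2.8, -0.5, 6.9]
gripper_width: 0.0258
gripper_force: 58.0
```

```bash
python3 -m pendant '[[[0,0,0.05,0,0,0,-1],[0,0,0,0,0,0,-1],[0,0,0,0,0,0,-1],[0,0,-0.05,0,0,0,-0.1],[0,0,0,0,0,0,-0.1],[0,0,0,0,0,0,-0.1],[0,0,0,0,0,0,-0.1],[0,0,0,0,0,0,-0.1]]]'
python3 -m pendant '[[[0,0,-0.4,0,0,0,-0.1],[0,0,-0.8,0,0,0,-0.1],[0,0,-1,0,0,0,-0.1],[0,0,-1,0,0,0,-0.1],[0,0.3,-1,0,0,0,0],[0,1,-1,0,0,0,0],[0,1,-0.5,0,0,0,0],[0,1,0,0,0,0,0]]]'
python3 -m pendant '[[[0,1,0,0,0,0,0],[0,1,0,0,0,0,0],[0,1,0,0,0,0,0],[0,1,0,0,0,0,0],[0,1,0,0,0,0,0],[0,1,0,0,0,0,0],[0,1,0,0,0,0,0],[0,1,0,0,0,0,0]]]'
python3 -m pendant '[[[0,1,0,0,0,0,0],[0,1,0,0,0,0,0],[0,1,0,0,0,0,0],[0,1,0,0,0,0,0],[0,1,0,0,0,0,0],[0,1,0,0,0,0,0],[0,1,0,0,0,0,0],[0,1,0,0,0,0,0]]]'
python3 - <<'E'
from m import *
for n in("top","scene"):
    c=cap(n);cv2.imwrite(f"pics/{n}4.png",c["frame"]);np.savez(f"{n}4.npz",**c);fixtures(c)
t=cv2.imread("pics/top4.png");s=cv2.imread("pics/scene4.png")
cv2.imwrite("pics/z4.png",np.hstack([cv2.resize(t[150:250,100:210],(396,360)),cv2.resize(s[110:210,310:420],(396,360))]))
E
python3 go.py .4971 -.406 .15 0;python3 go.py .4971 -.406 .15 -90
```

```text
time_s: 25.35
tcp_pos: [0.4988, 0.2894, 0.0649]
eef_rot: [180.0, 0.0, 3.2]
contact_force: [-0.6, 0.5, -0.9]
gripper_width: 0.0394
gripper_force: 0.0
time_s: 26.15
tcp_pos: [0.5031, 0.2227, 0.1808]
eef_rot: [-179.9, -0.1, 3.2]
contact_force: [-0.0, -1.0, -0.1]
gripper_width: 0.0436
gripper_force: 0.0
time_s: 26.95
tcp_pos: [0.5104, 0.0616, 0.1779]
eef_rot: [180.0, 0.1, 3.1]
contact_force: [0.0, 1.2, -0.1]
gripper_width: 0.0439
gripper_force: 0.0
time_s: 27.75
tcp_pos: [0.519, -0.0979, 0.1779]
eef_rot: [180.0, 0.1, 3.1]
contact_force: [0.6, -0.9, 0.9]
gripper_width: 0.0437
gripper_force: 0.0
block (array([ 0.5277, -0.2512]), 144.5, 93.1, 4.99) 1133
drain (array([ 0.4959, -0.4007]), 84.4, 121.1, 88.26) 265
 bar [ 0.5467 -0.4043  0.09  ] (array([ 0.5468, -0.4036]), 58.3, 8.8, 89.22) 82 [ 66.6585 108.2805 162.6341]
 bar [ 0.4971 -0.4034  0.09  ] (array([ 0.4971, -0.402 ]), 58.0, 8.8, 89.25) 79 [ 47.7595  58.1392 193.9873]
 bar [ 0.4476 -0.405   0.09  ] (array([ 0.4476, -0.4047]), 55.1, 8.7, 89.27) 79 [ 95.7595 138.9241 170.1013]
rack board (array([0.506 , 0.3786]), 212.9, 212.0, 13.32) 15
[... 857 characters left out ...]
113 [ 51.7876  96.4513 148.7257]
rack board (array([0.4936, 0.348 ]), 154.0, 219.2, 3.07) 925 depth (array([0.4917, 0.3534]), 152.8, 216.8, 2.62)
turn first [0.005 0.037 0.755] then shift [-1.092 15.371  1.388] | shift in current axes [-1.897 15.292  1.397]
t 27.85 tcp [ 0.519 -0.099  0.178] [179.986   0.148   3.02 ] F [-0.531 -0.458  0.659] w 0.04342405694731058 0.0 j [ 10.531  10.268 -23.391  -0.006 -56.49   82.493]
turn first [ 0.033  0.026 23.255] then shift [15.371  1.092  1.388] | shift in current axes [-1.897 15.292  1.397]
t 27.85 tcp [ 0.519 -0.099  0.178] [179.986   0.148   3.02 ] F [-0.531 -0.458  0.659] w 0.04342405694731058 0.0 j [ 10.531  10.268 -23.391  -0.006 -56.49   82.493]
```

View pics/z4.png

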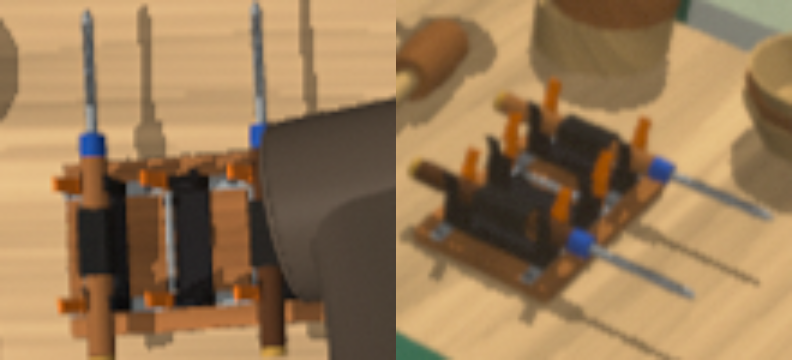

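Both gouges are seated level, and clip 1's prong tops sit as in the empty clip 2, so the jaw is shut. Next come the scrapers, turning the tool to yaw −90.

```bash
python3 -m pendant '[[[0,0,0,0,0,1,-0.3],[0,0,0,0,0,1,-0.3],[0,0,0,0,0,1,-0.3],[0,0,0,0,0,1,-0.3],[0,0,0,0,0,1,-0.3],[0,0,0,0,0,1,-0.3],[0,0,0,0,0,1,-0.3],[0,0,0,0,0,1,-0.3]]]'
python3 -m pendant '[[[0,0,0,0,0,1,-0.3],[0,0,0,0,0,1,-0.3],[0,0,0,0,0,1,-0.3],[0,0,0,0,0,1,-0.3],[0,0,0,0,0,1,-0.3],[0,0,0,0,0,1,-0.3],[0,0,0,0,0,1,-0.3],[0,0,0,0,0,1,-0.3]]]'
python3 -m pendant '[[[0,0,0,0,0,1,-0.36],[0,0,0,0,0,1,-0.36],[0,0,0,0,0,1,-0.36],[0,0,0,0,0,1,-0.36],[0,0,0,0,0,1,-0.36],[0,0,0,0,0,1,-0.36],[1,0,0,0,0,1,-0.36],[1,0,0,0,0,0.25,-0.36]]]'
python3 -m pendant '[[[1,0,0,0,0,0,-0.36],[1,0,0,0,0,0,-0.36],[1,0,0,0,0,0,-0.36],[1,0,0,0,0,0,-0.36],[1,0,0,0,0,0,-0.36],[1,0,0,0,0,0,-0.36],[1,0,0,0,0,0,-0.36],[1,0,0,0,0,0,-0.36]]]'
python3 go.py .5467 -.4055 .13 -90
```

```text
time_s: 28.65
tcp_pos: [0.5193, -0.0962, 0.1782]
eef_rot: [180.0, 0.1, -29.0]
contact_force: [-0.7, 0.2, -0.1]
gripper_width: 0.0307
gripper_force: 0.0
time_s: 29.45
tcp_pos: [0.5193, -0.0963, 0.1782]
eef_rot: [179.9, 0.0, -61.0]
contact_force: [0.6, 0.1, 0.4]
gripper_width: 0.0307
gripper_force: 0.0
time_s: 30.25
tcp_pos: [0.5218, -0.1362, 0.1783]
eef_rot: [179.9, 0.0, -89.9]
contact_force: [0.1, -0.4, -0.1]
gripper_width: 0.028
gripper_force: 0.0
time_s: 31.05
tcp_pos: [0.522, -0.2967, 0.1781]
eef_rot: [179.9, 0.0, -89.8]
contact_force: [0.7, -0.4, 0.3]
gripper_width: 0.028
gripper_force: 0.0
turn first [0.022 0.009 0.039] then shift [ 5.442 -1.235  2.403] | shift in current axes [ 5.447 -1.224  2.398]
t 31.05 tcp [ 0.522 -0.297  0.178] [179.91    0.036 -89.845] F [ 0.687 -0.381  0.308] w 0.027995071125218124 0.0 j [-10.992  16.753 -14.526  -0.021 -58.816  11.159]
```

```bash
python3 -m pendant '[[[1,-1,0,0,0,0,-0.36],[1,-0.23,0,0,0,0,-0.36],[1,0,0,0,0,0,-0.36],[1,0,0.4,0,0,0,-0.36],[1,0,1,0,0,0,-0.36],[0.44,0,1,0,0,0,-0.36],[0,0,0,0,0,0,-0.36],[0,0,0,0,0,0,-0.36]]]' 15
python3 go.py .5467 -.4055 .081 -90
python3 - <<'E'
from m import *
c=cap("scene");cv2.imwrite("pics/s5.png",cv2.resize(c["frame"][200:350,110:310],(800,600)))
E
```

```text
time_s: 31.85
tcp_pos: [0.5471, -0.4045, 0.1304]
eef_rot: [179.9, 0.0, -89.8]
contact_force: [0.4, 0.6, 0.9]
gripper_width: 0.0278
gripper_force: 0.0
turn first [0.03  0.01  0.038] then shift [0.05  0.02  2.468] | shift in current axes [0.051 0.015 2.468]
t 31.85 tcp [ 0.547 -0.405  0.13 ] [179.879   0.04  -89.85 ] F [0.403 0.565 0.87 ] w 0.027846692193678673 0.0 j [-20.102  26.118  -6.896   0.005 -57.113  20.25 ]
```

View pics/s5.png

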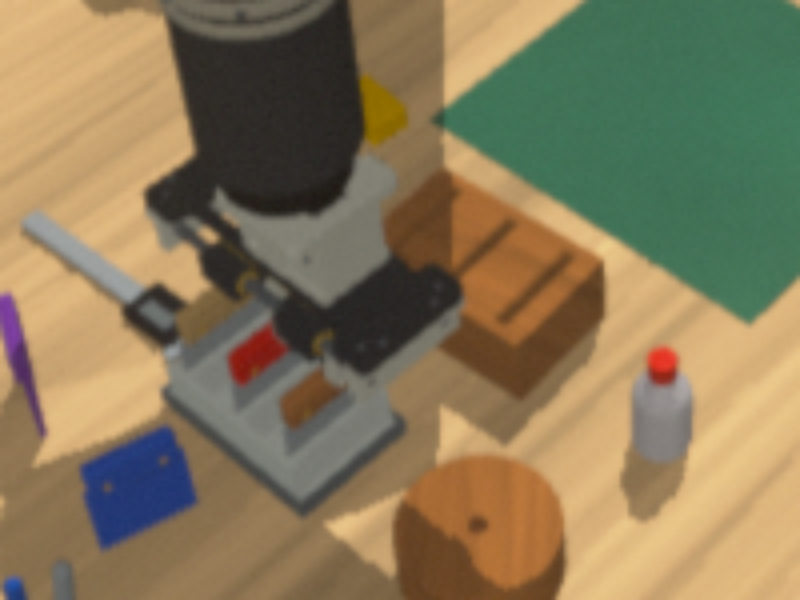

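The gripper straddles the brown bar at (310,400) and clears the red one. I descend and close.

```bash
python3 -m pendant '[[[0.05,0,0.5,0,0,0,-0.36],[0,0,0.5,0,0,0,-0.36],[0,0,0.5,0,0,0,-0.36],[0,0,0.5,0,0,0,-0.36],[0,0,0.3,0,0,0,-0.36],[0,0,0.15,0,0,0,-0.36],[0,0,0,0,0,0,-0.36],[0,0,0,0,0,0,-0.36]]]' 15
python3 -m pendant '[[[0,0,0,0,0,0,-1],[0,0,0,0,0,0,-1],[0,0,0,0,0,0,-1],[0,0,0,0,0,0,-1],[0,0,0,0,0,0,-1],[0,0,0,0,0,0,-1],[0,0,0,0,0,0,-1],[0,0,0,0,0,0,-1]]]' 30
```

```text
time_s: 32.7
tcp_pos: [0.5481, -0.4058, 0.0824]
eef_rot: [-180.0, -0.0, -89.8]
contact_force: [-0.3, -0.2, -0.7]
gripper_width: 0.0279
gripper_force: 0.0
time_s: 33.5
tcp_pos: [0.5467, -0.4057, 0.0824]
eef_rot: [179.9, 0.0, -89.8]
contact_force: [-5.1, -0.2, 5.1]
gripper_width: 0.0118
gripper_force: 30.0
```

```bash
python3 -m pendant '[[[0,0,-0.3,0,0,0,-1],[0,0,-0.5,0,0,0,-1],[0,0,-0.6,0,0,0,-1],[0,0,-0.6,0,0,0,-1],[0,0,-0.8,0,0,0,-1],[0,0,-0.8,0,0,0,-1],[0,0,-0.6,0,0,-0.5,-1],[0,0,0,0,0,-0.7,-1]]]' 50
python3 go.py .5775 -.2481 .165 -84.95
python3 -m pendant '[[[-1,-0.15,0,0,0,0,-1],[-1,-0.15,0,0,0,0,-1],[-1,-0.15,0,0,0,0,-1],[-1,-0.15,0,0,0,0,-1],[-1,-0.15,0,0,0,0,-1],[-1,-0.15,0,0,0,0,-1],[-1,0,0,0,0,0,-1],[-0.5,0,0,0,0,0,-1]]]'
python3 go.py .5775 -.2481 .15 -84.95
```

```text
time_s: 34.3
tcp_pos: [0.5506, -0.4066, 0.1707]
eef_rot: [-179.6, -0.2, -84.9]
contact_force: [0.7, 0.4, -1.4]
gripper_width: 0.0117
gripper_force: 50.0
turn first [-0.1   -0.059  0.013] then shift [-7.777 -2.039  0.285] | shift in current axes [-7.776 -2.044  0.267]
t 34.3 tcp [ 0.551 -0.407  0.171] [-179.598   -0.236  -84.898] F [ 0.651  0.384 -1.445] w 0.011684811397342077 49.99487221240997 j [-20.151  24.184  -4.287   0.048 -61.064  25.23 ]
time_s: 35.1
tcp_pos: [0.5543, -0.2534, 0.1681]
eef_rot: [-179.8, -0.0, -84.9]
contact_force: [-0.4, 0.4, -0.4]
gripper_width: 0.012
gripper_force: 50.0
turn first [-0.059 -0.012  0.001] then shift [-0.161 -1.176  0.905] | shift in current axes [-0.161 -1.173  0.91 ]
t 35.1 tcp [ 0.554 -0.253  0.168] [-179.762   -0.046  -84.945] F [-0.359  0.433 -0.428] w 0.01196105722844013 49.99408006668091 j [ -6.223  17.892 -14.326  -0.002 -57.54   11.279]
```

```bash
python3 -m pendant '[[[-0.16,-0.7,0.3,0,0,0,-1],[0,-0.47,0.4,0,0,0,-1],[0,0,0.4,0,0,0,-1],[0,0,0.3,0,0,0,-1],[0,0,0,0,0,0,-1],[0,0,0,0,0,0,-1],[0,0,0,0,0,0,-1],[0,0,0,0,0,0,-1]]]'
python3 go.py .5775 -.2481 .089 -84.95
python3 - <<'E'
from m import *
c=cap("scene");cv2.imwrite("pics/s6.png",cv2.resize(c["frame"][210:310,170:300],(780,600)))
c=cap("top");cv2.imwrite("pics/top6.png",c["frame"]);np.savez("top6.npz",**c)
E
```

```text
time_s: 35.9
tcp_pos: [0.5759, -0.2496, 0.1386]
eef_rot: [-180.0, -0.0, -85.0]
contact_force: [0.2, 0.0, -0.8]
gripper_width: 0.0116
gripper_force: 50.0
turn first [-0.01  -0.003 -0.021] then shift [-0.07  -0.085  2.48 ] | shift in current axes [-0.071 -0.083  2.48 ]
t 35.9 tcp [ 0.576 -0.25   0.139] [-179.959   -0.012  -85.033] F [ 0.181  0.017 -0.801] w 0.011639595552016206 49.994391202926636 j [ -5.641  21.16  -13.735   0.005 -55.063  10.605]
```

View pics/s6.png

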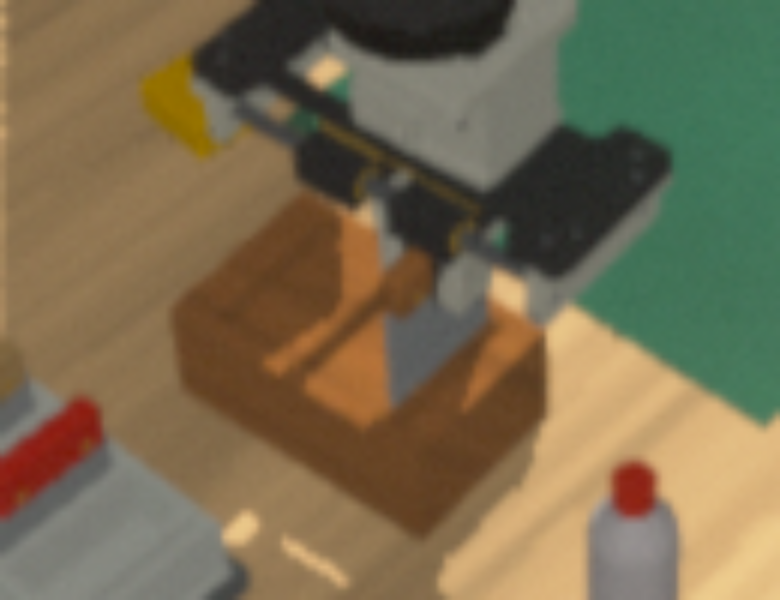

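The blade's edge is just over the far slot: its −y corner at (395,405) lands on the slot end. I lower it and watch the force.

```bash
python3 -m pendant '[[[-0.07,-0.08,0.1,0,0,0,-1],[0,0,0.2,0,0,0,-1],[0,0,0.15,0,0,0,-1],[0,0,0.15,0,0,0,-1],[0,0,0.15,0,0,0,-1],[0,0,0.1,0,0,0,-1],[0,0,0,0,0,0,-1],[0,0,0,0,0,0,-1]]]' 25
python3 go.py .5775 -.2481 .0884 -84.95
```

```text
time_s: 36.8
tcp_pos: [0.5773, -0.2479, 0.1212]
eef_rot: [180.0, -0.0, -85.0]
contact_force: [0.7, 0.5, -1.7]
gripper_width: 0.0117
gripper_force: 25.0
turn first [ 0.001 -0.    -0.017] then shift [ 0.01  -0.008  1.638] | shift in current axes [ 0.01  -0.008  1.638]
t 36.8 tcp [ 0.577 -0.248  0.121] [179.997  -0.001 -85.017] F [ 0.719  0.47  -1.716] w 0.01169682393096183 24.99983847141266 j [ -5.464  22.237 -14.679   0.002 -53.086  10.446]
```

It's in the slot with no resistance.

```bash
python3 -m pendant '[[[0,0,0.3,0,0,0,-1],[0,0,0.3,0,0,0,-1],[0,0,0.3,0,0,0,-1],[0,0,0.3,0,0,0,-1],[0,0,0.2,0,0,0,-1],[0,0,0.1,0,0,0,-1],[0,0,0.1,0,0,0,-1],[0,0,0,0,0,0,-1]]]' 25
python3 -m pendant '[[[0,0,0.1,0,0,0,-1],[0,0,0,0,0,0,-1],[0,0,0,0,0,0,-1],[0,0,0,0,0,0,-0.5],[0,0,0,0,0,0,-0.36],[0,0,0,0,0,0,-0.36],[0,0,0,0,0,0,-0.36],[0,0,-0.2,0,0,0,-0.36]]]'
python3 go.py .4971 -.4053 .13 -90
```

```text
time_s: 37.6
tcp_pos: [0.5773, -0.2479, 0.089]
eef_rot: [180.0, 0.0, -85.0]
contact_force: [-0.9, 0.2, -1.1]
gripper_width: 0.0114
gripper_force: 25.0
time_s: 38.4
tcp_pos: [0.5769, -0.2478, 0.0907]
eef_rot: [179.9, 0.0, -85.0]
contact_force: [0.6, -0.6, -0.4]
gripper_width: 0.0279
gripper_force: 0.0
turn first [0.017 0.004 1.242] then shift [ 7.873  3.99  -1.967] | shift in current axes [ 7.498  4.659 -1.964]
t 38.4 tcp [ 0.577 -0.248  0.091] [179.935   0.019 -85.03 ] F [ 0.56  -0.567 -0.376] w 0.02786102782541694 0.0 j [ -5.466  24.12  -16.389  -0.01  -49.558  10.442]
```

```bash
python3 -m pendant '[[[0,0,-0.5,0,0,0,-0.36],[0,0,-1,0,0,0,-0.36],[0,0,-1,0,0,0.65,-0.36],[0,0,0,0,0,0.6,-0.36],[1,0.5,0,0,0,0,-0.36],[1,0.5,0,0,0,0,-0.36],[1,0.5,0,0,0,0,-0.36],[1,0.5,0,0,0,0,-0.36]]]'
python3 -m pendant '[[[1,0.5,0,0,0,0,-0.36],[1,0.5,0,0,0,0,-0.36],[1,0.5,0,0,0,0,-0.36],[0.87,0.5,0,0,0,0,-0.36],[0,0,0,0,0,0,-0.36],[0,0,0,0,0,0,-0.36],[0,0,0,0,0,0,-0.36],[0,0,0,0,0,0,-0.36]]]' 
python3 go.py .4971 -.4053 .082 -90
python3 - <<'E'
from m import *
c=cap("scene");fixtures(c);cv2.imwrite("pics/s7.png",cv2.resize(c["frame"][210:330,120:280],(800,600)))
E
```

```text
time_s: 39.2
tcp_pos: [0.5371, -0.3287, 0.1423]
eef_rot: [-179.9, -0.0, -90.0]
contact_force: [0.3, -0.1, -0.0]
gripper_width: 0.028
gripper_force: 0.0
time_s: 40.0
tcp_pos: [0.4977, -0.4047, 0.1415]
eef_rot: [-180.0, -0.0, -90.0]
contact_force: [0.5, 1.0, -0.2]
gripper_width: 0.0282
gripper_force: 0.0
turn first [-0.005 -0.002  0.006] then shift [0.029 0.031 2.973] | shift in current axes [0.029 0.032 2.973]
t 40.0 tcp [ 0.498 -0.405  0.141] [-179.979   -0.007  -89.975] F [ 0.47   1.038 -0.159] w 0.02822279504053293 0.0 j [-21.72   22.179 -11.693  -0.002 -56.107  21.747]
block (array([ 0.5259, -0.2575]), 149.5, 97.0, 5.05) 1165
drain (array([ 0.4961, -0.4107]), 128.2, 87.4, 0.71) 715
 bar [ 0.4455 -0.4211  0.09  ] (array([ 0.4455, -0.4217]), 35.4, 15.3, 86.85) 67 [ 62.194   96.5522 119.2537]
 bar [ 0.4959 -0.4215  0.09  ] (array([ 0.4962, -0.4215]), 16.0, 37.0, 1.13) 71 [ 25.9859  34.5634 132.2676]
rack board (array([0.4805, 0.3478]), 179.0, 216.8, 3.54) 919 depth (array([0.4764, 0.3488]), 182.3, 214.2, 3.16)
```

View pics/s7.png

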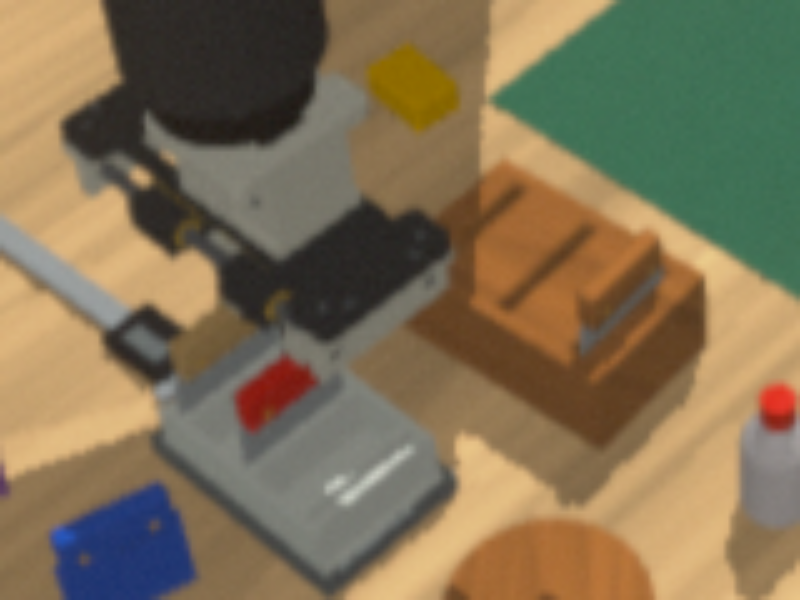

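Brown is fully home in the far slot at (620,290). Red is next.

```bash
python3 -m pendant '[[[0.03,0.03,0.5,0,0,0,-0.36],[0,0,0.6,0,0,0,-0.36],[0,0,0.6,0,0,0,-0.36],[0,0,0.6,0,0,0,-0.36],[0,0,0.4,0,0,0,-0.36],[0,0,0.25,0,0,0,-0.36],[0,0,0,0,0,0,-0.36],[0,0,0,0,0,0,-0.36]]]' 30
python3 -m pendant '[[[0,0,0,0,0,0,-1],[0,0,0,0,0,0,-1],[0,0,0,0,0,0,-1],[0,0,0,0,0,0,-1],[0,0,0,0,0,0,-1],[0,0,0,0,0,0,-1],[0,0,0,0,0,0,-1],[0,0,0,0,0,0,-1]]]' 30
python3 -m pendant '[[[0,0,-0.3,0,0,0,-1],[0,0,-0.5,0,0,0,-1],[0,0,-0.6,0,0,0,-1],[0,0,-0.6,0,0,0,-1],[0,0,-0.8,0,0,0,-1],[0,0,-0.8,0,0,0,-1],[0,0,-0.6,0,0,-0.5,-1],[0,0,0,0,0,-0.75,-1]]]' 50
python3 go.py .5277 -.2525 .14 -85
```

```text
time_s: 40.85
tcp_pos: [0.4968, -0.406, 0.0823]
eef_rot: [-180.0, -0.0, -90.0]
contact_force: [0.4, -0.8, 0.1]
gripper_width: 0.028
gripper_force: 0.0
time_s: 41.65
tcp_pos: [0.4963, -0.406, 0.0826]
eef_rot: [180.0, -0.0, -90.0]
contact_force: [-2.7, 1.0, 6.1]
gripper_width: 0.012
gripper_force: 30.0
time_s: 42.45
tcp_pos: [0.4982, -0.4066, 0.1698]
eef_rot: [-179.7, -0.2, -84.9]
contact_force: [-1.5, 0.3, -1.2]
gripper_width: 0.0116
gripper_force: 50.0
turn first [-0.066 -0.043  0.022] then shift [-7.55 -2.14  1.49] | shift in current axes [-7.551 -2.145  1.478]
t 42.45 tcp [ 0.498 -0.407  0.17 ] [-179.735   -0.172  -84.913] F [-1.455  0.338 -1.243] w 0.011573244799520259 49.987066984176636 j [-21.85   20.697  -9.881   0.039 -59.107  26.917]
```

```bash
python3 -m pendant '[[[-1,-0.3,0,0,0,0,-1],[-1,-0.3,0,0,0,0,-1],[-1,-0.3,0,0,0,0,-1],[-1,-0.3,0,0,0,0,-1],[-1,-0.3,0,0,0,0,-1],[-1,-0.3,0,0,0,0,-1],[-1,-0.3,0,0,0,0,-1],[-0.55,-0.05,0,0,0,0,-1]]]'
python3 -m pendant '[[[0,0,0.5,0,0,0,-1],[0,0,0.5,0,0,0,-1],[0,0,0.4,0,0,0,-1],[0,0,0,0,0,0,-1],[0,0,0,0,0,0,-1],[0,0,0,0,0,0,-1],[0,0,0,0,0,0,-1],[0,0,0,0,0,0,-1]]]'
python3 go.py .5277 -.2525 .0884 -85
```

```text
time_s: 43.25
tcp_pos: [0.5274, -0.2505, 0.1674]
eef_rot: [-179.9, -0.0, -85.0]
contact_force: [0.1, -1.0, -1.2]
gripper_width: 0.0116
gripper_force: 50.0
time_s: 44.05
tcp_pos: [0.5265, -0.2518, 0.1385]
eef_rot: [-180.0, -0.0, -85.0]
contact_force: [-0.6, -0.1, -0.3]
gripper_width: 0.0114
gripper_force: 50.0
turn first [-0.007 -0.002 -0.008] then shift [ 0.038 -0.055  2.503] | shift in current axes [ 0.038 -0.054  2.503]
t 44.05 tcp [ 0.527 -0.252  0.138] [-179.97    -0.008  -85.03 ] F [-0.586 -0.07  -0.306] w 0.011369298549193208 49.98671472072601 j [ -6.375  17.435 -19.453   0.003 -53.082  11.343]
```

```bash
python3 -m pendant '[[[0.04,-0.04,0.1,0,0,0,-1],[0,0,0.2,0,0,0,-1],[0,0,0.15,0,0,0,-1],[0,0,0.15,0,0,0,-1],[0,0,0.15,0,0,0,-1],[0,0,0.1,0,0,0,-1],[0,0,0,0,0,0,-1],[0,0,0,0,0,0,-1]]]' 25
python3 go.py .5277 -.2525 .0884 -85
```

```text
time_s: 44.85
tcp_pos: [0.5273, -0.2524, 0.1212]
eef_rot: [180.0, -0.0, -85.0]
contact_force: [-0.2, 0.2, -0.6]
gripper_width: 0.0116
gripper_force: 25.0
turn first [ 0.    -0.001 -0.005] then shift [ 0.005 -0.02   1.639] | shift in current axes [ 0.004 -0.02   1.639]
t 44.85 tcp [ 0.527 -0.252  0.121] [180.     -0.003 -85.018] F [-0.157  0.239 -0.567] w 0.01158774780834177 24.99943435192108 j [ -6.428  18.607 -20.393   0.004 -51.     11.407]
```

```bash
python3 -m pendant '[[[0,0,0.3,0,0,0,-1],[0,0,0.3,0,0,0,-1],[0,0,0.3,0,0,0,-1],[0,0,0.3,0,0,0,-1],[0,0,0.2,0,0,0,-1],[0,0,0.1,0,0,0,-1],[0,0,0.1,0,0,0,-1],[0,0,0,0,0,0,-1]]]' 25
python3 -m pendant '[[[0,0,0.1,0,0,0,-1],[0,0,0,0,0,0,-1],[0,0,0,0,0,0,-1],[0,0,0,0,0,0,-0.5],[0,0,0,0,0,0,-0.36],[0,0,0,0,0,0,-0.36],[0,0,0,0,0,0,-0.36],[0,0,-0.2,0,0,0,-0.36]]]'
python3 -m pendant '[[[0,0,-0.5,0,0,0,-0.36],[0,0,-1,0,0,0,-0.36],[0,0,-1,0,0,0.65,-0.36],[0,0,0,0,0,0.6,-0.36],[1,0.5,0,0,0,0,-0.36],[1,0.5,0,0,0,0,-0.36],[1,0.5,0,0,0,0,-0.36],[1,0.5,0,0,0,0,-0.36]]]'
python3 -m pendant '[[[1,0.5,0,0,0,0,-0.36],[1,0.5,0,0,0,0,-0.36],[1,0.5,0,0,0,0,-0.36],[0.7,0.5,0,0,0,0,-0.36],[0,0,0,0,0,0,-0.36],[0,0,0,0,0,0,-0.36],[0,0,0,0,0,0,-0.36],[0,0,0,0,0,0,-0.36]]]' 
python3 go.py .4470 -.4060 .082 -90
```

```text
time_s: 45.65
tcp_pos: [0.5272, -0.2524, 0.089]
eef_rot: [180.0, 0.0, -85.0]
contact_force: [0.3, -0.1, -0.3]
gripper_width: 0.0119
gripper_force: 25.0
time_s: 46.45
tcp_pos: [0.5268, -0.2524, 0.0907]
eef_rot: [179.9, 0.0, -85.0]
contact_force: [-0.6, -0.6, 0.0]
gripper_width: 0.028
gripper_force: 0.0
time_s: 47.25
tcp_pos: [0.487, -0.3332, 0.1422]
eef_rot: [-179.9, -0.0, -90.0]
contact_force: [0.2, 0.7, -0.1]
gripper_width: 0.0279
gripper_force: 0.0
time_s: 48.05
tcp_pos: [0.4476, -0.4058, 0.1413]
eef_rot: [-180.0, -0.0, -90.0]
contact_force: [-0.1, -0.1, 0.3]
gripper_width: 0.0279
gripper_force: 0.0
turn first [-0.003 -0.001  0.007] then shift [0.008 0.031 2.965] | shift in current axes [0.007 0.032 2.965]
t 48.05 tcp [ 0.448 -0.406  0.141] [-179.99    -0.003  -89.972] F [-0.081 -0.137  0.348] w 0.027885107058669662 0.0 j [-23.69   19.032 -16.614  -0.002 -54.344  23.719]
```

```bash
python3 -m pendant '[[[0,0.03,0.5,0,0,0,-0.36],[0,0,0.6,0,0,0,-0.36],[0,0,0.6,0,0,0,-0.36],[0,0,0.6,0,0,0,-0.36],[0,0,0.4,0,0,0,-0.36],[0,0,0.25,0,0,0,-0.36],[0,0,0,0,0,0,-0.36],[0,0,0,0,0,0,-0.36]]]' 30
python3 -m pendant '[[[0,0,0,0,0,0,-1],[0,0,0,0,0,0,-1],[0,0,0,0,0,0,-1],[0,0,0,0,0,0,-1],[0,0,0,0,0,0,-1],[0,0,0,0,0,0,-1],[0,0,0,0,0,0,-1],[0,0,0,0,0,0,-1]]]' 30
python3 -m pendant '[[[0,0,-0.3,0,0,0,-1],[0,0,-0.5,0,0,0,-1],[0,0,-0.6,0,0,0,-1],[0,0,-0.6,0,0,0,-1],[0,0,-0.8,0,0,0,-1],[0,0,-0.8,0,0,0,-1],[0,0,-0.6,0,0,-0.5,-1],[0,0,0,0,0,-0.75,-1]]]' 50
python3 go.py .4779 -.2569 .14 -85
```

```text
time_s: 48.85
tcp_pos: [0.4468, -0.4066, 0.0823]
eef_rot: [-180.0, -0.0, -90.0]
contact_force: [-0.4, -0.2, -0.3]
gripper_width: 0.0278
gripper_force: 0.0
time_s: 49.65
tcp_pos: [0.4463, -0.4065, 0.0826]
eef_rot: [180.0, -0.0, -90.0]
contact_force: [-2.9, 0.7, 5.7]
gripper_width: 0.0122
gripper_force: 30.0
time_s: 50.45
tcp_pos: [0.4481, -0.4072, 0.1696]
eef_rot: [-179.8, -0.2, -84.9]
contact_force: [0.3, 0.5, -1.3]
gripper_width: 0.0118
gripper_force: 50.0
turn first [-0.061 -0.042  0.023] then shift [-7.354 -2.141  1.48 ] | shift in current axes [-7.355 -2.147  1.467]
t 50.45 tcp [ 0.448 -0.407  0.17 ] [-179.755   -0.169  -84.91 ] F [ 0.339  0.516 -1.336] w 0.011776119344810964 49.98658061027527 j [-23.774  17.422 -14.812   0.035 -57.47   28.845]
```

```bash
python3 -m pendant '[[[-1,-0.3,0,0,0,0,-1],[-1,-0.3,0,0,0,0,-1],[-1,-0.3,0,0,0,0,-1],[-1,-0.3,0,0,0,0,-1],[-1,-0.3,0,0,0,0,-1],[-1,-0.3,0,0,0,0,-1],[-1,-0.3,0,0,0,0,-1],[-0.35,-0.08,0,0,0,0,-1]]]'
python3 -m pendant '[[[0,0,0.5,0,0,0,-1],[0,0,0.5,0,0,0,-1],[0,0,0.4,0,0,0,-1],[0,0,0,0,0,0,-1],[0,0,0,0,0,0,-1],[0,0,0,0,0,0,-1],[0,0,0,0,0,0,-1],[0,0,0,0,0,0,-1]]]'
python3 go.py .4779 -.2569 .0884 -85
```

```text
time_s: 51.25
tcp_pos: [0.4781, -0.2548, 0.1674]
eef_rot: [-179.9, -0.0, -84.9]
contact_force: [0.8, 0.1, -1.4]
gripper_width: 0.0117
gripper_force: 50.0
time_s: 52.05
tcp_pos: [0.4774, -0.2563, 0.1385]
eef_rot: [-180.0, -0.0, -85.0]
contact_force: [0.5, 0.3, -2.1]
gripper_width: 0.0114
gripper_force: 50.0
turn first [-0.008 -0.002 -0.006] then shift [ 0.032 -0.021  2.503] | shift in current axes [ 0.032 -0.019  2.503]
t 52.05 tcp [ 0.477 -0.256  0.138] [-179.969   -0.01   -85.024] F [ 0.487  0.335 -2.117] w 0.011419546960286306 49.98628914356232 j [ -7.496  13.817 -24.666   0.004 -51.484  12.47 ]
```

```bash
python3 -m pendant '[[[0.03,-0.02,0.1,0,0,0,-1],[0,0,0.2,0,0,0,-1],[0,0,0.15,0,0,0,-1],[0,0,0.15,0,0,0,-1],[0,0,0.15,0,0,0,-1],[0,0,0.1,0,0,0,-1],[0,0,0,0,0,0,-1],[0,0,0,0,0,0,-1]]]' 25
python3 go.py .4779 -.2569 .0884 -85
```

```text
time_s: 52.85
tcp_pos: [0.4777, -0.2567, 0.1211]
eef_rot: [180.0, -0.0, -85.0]
contact_force: [-1.3, 0.2, -1.3]
gripper_width: 0.0119
gripper_force: 25.0
turn first [ 0.002 -0.001 -0.004] then shift [ 0.008 -0.007  1.637] | shift in current axes [ 0.008 -0.007  1.637]
t 52.85 tcp [ 0.478 -0.257  0.121] [179.994  -0.002 -85.017] F [-1.338  0.208 -1.303] w 0.01189998451116508 24.999282360076904 j [ -7.542  15.042 -25.708   0.005 -49.256  12.522]
```

```bash
python3 -m pendant '[[[0,0,0.3,0,0,0,-1],[0,0,0.3,0,0,0,-1],[0,0,0.3,0,0,0,-1],[0,0,0.3,0,0,0,-1],[0,0,0.2,0,0,0,-1],[0,0,0.1,0,0,0,-1],[0,0,0.1,0,0,0,-1],[0,0,0,0,0,0,-1]]]' 25
python3 -m pendant '[[[0,0,0.1,0,0,0,-1],[0,0,0,0,0,0,-1],[0,0,0,0,0,0,-1],[0,0,0,0,0,0,-0.5],[0,0,0,0,0,0,-0.36],[0,0,0,0,0,0,-0.36],[0,0,0,0,0,0,-0.36],[0,0,-0.2,0,0,0,-0.36]]]'
python3 -m pendant '[[[0,0,-0.5,0,0,0,-0.36],[0,0,-1,0,0,0,-0.36],[0,0,-1,0,0,0,-0.36],[0,0,-1,0,0,0,-0.36],[-1,0,-1,0,0,0,-0.36],[-1,0,-1,0,0,0,-0.36],[-1,0,0,0,0,0,-0.36],[-1,0,0,0,0,0,-0.36]]]'
python3 -m pendant '[[[-1,0,0,0,0,0,0],[-1,0,0,0,0,0,0],[-1,0,0,0,0,0,0],[-1,0,0,0,0,0,0],[-1,0,0,0,0,0,0],[-1,0,0,0,0,0,0],[-1,0,0,0,0,0,0],[-1,0,0,0,0,0,0]]]'
python3 - <<'E'
from m import *
F={}
for n in("top","scene"):
    c=cap(n);F[n]=c["frame"];print(n);fixtures(c)
f=lambda a:cv2.resize(a,(400,300),interpolation=cv2.INTER_CUBIC)
t,s=F["top"],F["scene"]
cv2.imwrite("pics/z8.png",np.vstack([np.hstack([f(t),f(t[160:260,320:453])]),np.hstack([f(s[110:210,300:433]),f(s[230:330,140:273])])]))
E
```

```text
time_s: 53.65
tcp_pos: [0.4776, -0.2567, 0.089]
eef_rot: [180.0, 0.0, -85.0]
contact_force: [0.7, 0.7, -1.0]
gripper_width: 0.0121
gripper_force: 25.0
time_s: 54.45
tcp_pos: [0.4773, -0.2567, 0.0907]
eef_rot: [179.9, 0.0, -85.0]
contact_force: [0.3, -0.5, -0.1]
gripper_width: 0.028
gripper_force: 0.0
time_s: 55.25
tcp_pos: [0.4711, -0.1764, 0.2029]
eef_rot: [-179.8, -0.0, -85.0]
contact_force: [-0.2, 0.9, 0.5]
gripper_width: 0.0279
gripper_force: 0.0
time_s: 56.05
tcp_pos: [0.4569, -0.0169, 0.2021]
eef_rot: [-179.9, 0.0, -85.0]
contact_force: [-0.1, -0.5, 0.5]
gripper_width: 0.0436
gripper_force: 0.0
top
block (array([ 0.5277, -0.2512]), 144.1, 93.5, 5.23) 1164
drain (array([ 0.4977, -0.4028]), 121.3, 86.2, 0.99) 471
rack board (array([0.4908, 0.3725]), 220.3, 241.3, 1.76) 1687 depth (array([0.4914, 0.3748]), 221.4, 243.4, 1.83)
 prong [0.5476 0.3128 0.0855] [0.5435 0.3101 0.0809] [0.5524 0.3153 0.0891] 7
 prong [0.5427 0.3838 0.0851] [0.5389 0.3815 0.0822] [0.5473 0.386  0.0887] 7
scene
block (array([ 0.5259, -0.2578]), 149.7, 97.5, 5.15) 1025
drain (array([ 0.4961, -0.4107]), 128.2, 87.4, 0.73) 879
rack board (array([0.4947, 0.3309]), 154.0, 253.7, 2.93) 937 depth (array([0.4909, 0.3374]), 154.8, 252.7, 3.54)
```

View pics/z8.png

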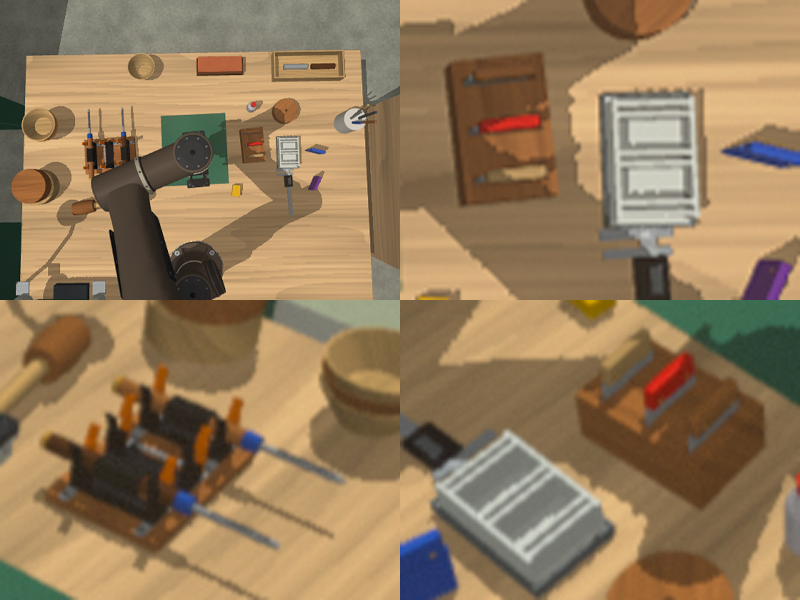

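Run:
```python
from m import *
c=cap("scene");W=world(c);X,Y,Z=W[...,0],W[...,1],W[...,2]
for x,y in((.5775,-.252),(.5277,-.2565),(.478,-.261)):
    m=(abs(X-x)<.012)&(abs(Y-y)<.02)&(Z>.062); print("bar top",np.percentile(Z[m],[50,90,97]),m.sum())
f=c["frame"]
for x,y in((.49,.43),(.498,.287)):
    m=(abs(X-x)<.02)&(abs(Y-y)<.012)&(Z>.05)&(f.max(-1)<90); print("sleeve top",np.percentile(Z[m],[50,90]),m.sum())
```

```text
bar top [0.0914 0.0968 0.098 ] 114
bar top [0.0903 0.0967 0.0977] 118
bar top [0.0898 0.0968 0.0974] 115
sleeve top [0.0635 0.0667] 54
sleeve top [0.0641 0.0672] 62
```

The heights match the expected values: bar tops at 96 mm and sleeve tops at 65 mm. I'm handing in the job.

```bash
python3 -c "
from plant import r
print(r.close_job())"
```

```text
the job is handed in; nothing more can be done
None
```

I handed the job in at about 56 s: both gouges are seated in clips 1 and 3 with the jaws shut, and all three scrapers are fully down in the block, by my own camera checks (no verdict was returned).

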